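Stopper the parts jar and put it back in its block

TASK

The small-parts jar has been left open on the bench. First close it where it stands with its glass stopper, pushed fully home so the collar rests on the rim, so that nothing can fall out; then set the stoppered jar down gently in the empty place of the wooden jar block. Keep the jar upright all the time and do not shift the loupe, the blower or the tin.

Things in the scene. Friction and masses are not known exactly. Their poses are not given: they have to be found in the camera images.
- jar: the open clear-glass jar with a few small watch wheels in it, loose, about 0.15 kg, round about its z axis. Origin: centre of its underside; z up. Body 58 mm across up to 42 mm high, a sloping shoulder, then a straight neck 40 mm across from 50 mm to the rim at 68 mm (the neck can be gripped). The bore is conical: 32 mm across at the rim, 27.5 mm at 20 mm below it
- jar_rim (a point): centre of the jar's mouth, level with the rim, 68 mm above the jar's underside
- stopper: the loose glass stopper, about 0.06 kg, 41 mm high, round; it stands on its small end. Origin: centre of that end; z up to the grip. Conical plug, 25 mm across at the end to 30 mm at 18 mm up; collar 37 mm across from 18 to 22 mm; grip 19 mm across from 22 to 41 mm. Seated, its collar rests on the jar's rim, origin 50 mm above the jar's underside, about 1 mm of play all round
- stopper_grip (a point): point on the stopper's axis in the middle of its grip, 32 mm above the small end
- jar_block: fixed block of light wood, 90 x 280 x 22 mm (x, y, z), with three round places in a row along its y axis, 90 mm apart. Origin: centre of its underside. The place at its +y end holds a closed jar of the same kind with its stopper in (about 103 mm above the bench), the middle one a brown bottle (about 108 mm above the bench, 46 mm across); the one at its -y end is empty
- free_place (a point): centre of the floor of the empty place: a round recess 63 mm across and 10 mm deep, its floor 12 mm above the bench; the seated jar's underside is at this point
- loupe: bystander: black eye loupe, 38 mm across, 33 mm high, loose; origin at the centre of its underside
- blower: bystander: red rubber dust blower standing upright, 53 mm across, 116 mm high, loose; origin at the centre of its underside
- parts_tin: bystander: round aluminium tin with a glazed lid, 47 mm across, 14 mm high, loose; origin at the centre of its underside
There are look-alikes about, which are no part of the job. Leave any pink look-alike of the stopper alone. What is shaped like the jar but black is not meant.

How it is judged:
By the outcome, as a careful person would: the job done as asked, in the order asked, and still so for the second after the job is handed in, with the robot touching nothing.
It also fails if it takes over 48 s, if anything falls off the work surface, if the arm or the gripper's body presses on something with over 40 N, if the wrist force passes 120 N, or if a joint passes its speed limit or range.

ROBOT

A 6-joint arm with a two-finger parallel gripper is mounted at the origin on a cart in front of the work surface, level with it; the furniture and walls round the work are solid. World frame = base frame: x ahead of the robot, y to its left, z up, the work surface at z = 0. Lengths are in m, angles in degrees, forces in N, time in s.
With the tool pointing down it reaches from about 0.35 to 0.875 m from the base axis. Payload 4.2 kg.
Tool frame: the origin (TCP) lies between the finger pads; the fingertips stand 17 mm ahead of it and the grasp point (between the pads) lies 2 mm behind it; z points along the fingers, y is the direction in which the jaws open and shut (so a half turn about z gives the same grasp; the last joint's range is limited). The gripper opens to 87 mm and grips with 3 to 60 N. Pads are 19 mm wide; open, the fingers measure 117 mm over their backs; the gripper's body (75 mm by 190 mm) begins 51 mm behind the grasp point.
Start: joints at [90.218, 22.042, 0.453, 0, -68.411, -14.817], TCP at [0.158, 0.605, 0.24] pointing down, gripper open.
Joint ranges: [-179.83, 179.83], [-69.29, 118.12], [-61.27, 80.66], [-181.25, 117.63], [-171.15, -9.14], [-177.46, 177.46]. Speed limits (degrees/s): [159.86, 159.86, 180, 180, 180, 180].

INTERFACE

Orientations are given as a 3x3 rotation matrix whose columns are the frame's x, y, z axes.
In Python, from station import r gives the robot as it stands.
- The arm moves only by the shell command python3 -m creep 'ROWS'. ROWS is JSON, a list of rows, each a list of 7 numbers: the opening, from 0 (shut) to 1 (fully open), then the shift along the tool's x, y, z scaled (see below), then the turn, a rotation vector about the tool's x, y, z scaled (see below). A call has 1 to 5 rows; each row is the pose to reach, as a shift and turn from the pose measured when the call began, along the tool's axes at that moment, turning the shorter way round; what a row does not reach only later rows make up. The controller multiplies each number of a shift by 300 mm and each number of a turn by 180 degrees. A row lasts 1/12 s, in which the tool goes at most 41.7 mm and 7.16 degrees, less where a joint would pass 70% of its speed; a pose out of reach is approached as far as the arm can. A call with a number of a shift or a turn outside -1 to 1 is refused whole. A call with a gripper value outside its range is refused whole. The fingers move at their own pace and stop on an object; the grip force is fixed at half the most. Time passes only in rows, so rows that repeat a pose let the fingers close. It gives the time, the measured TCP pose, the force and the opening at its end, in the units of the state.
- r.sense(): the state, without advancing time (a new reading comes with each control period).
- r.capture(name): name is "scene" or "side" or "wrist"; returns the picture (400x640x3 uint8, blue, green, red); there is no depth.
- r.camera_model(name): a dict with "mtx" (3x3 intrinsics, pixels), "R" (3x3) and "t" (3): a world point X has camera coordinates R X + t; the wrist camera has in their place "mount" (4x4, takes a point from camera to tool coordinates, whose origin is the TCP and whose axes are the flange's). Camera axes: x right, y down, z forward; pixel columns grow to the right and rows downward; lengths in m; the calibration is good to about 2 mm. A picture is of the moment at which its call begins: read the wrist's pose just before it. camera_model takes no time and is no camera call.
- r.finish_job(): hands the job in, once; it reports no verdict.
Trained networks look in the newest picture that a camera, given by its name, has taken for a name from the list of things; names that differ only in an ending like _2 or _b are one class to them, and where a whole thing is asked for, a point or a joint stands for the part that bears it (a point fixed in the world has none). Each returns a list of dicts, best first, with "score" (0 to 1); they miss things now and then, are a little off and sometimes report something else, mostly with a low value. They report only what shows in the picture. A call takes as long as a camera call. They do not tell look-alikes from the thing itself.
- r.recognise(camera, target): "rect" ([left, top, right, bottom] as shares, 0 to 1, of the picture: columns of its width, rows of its height, round what is visible of it).
- r.outline_of(camera, target): "pixels" (400x640 bool, what is visible of it) and "rect" ([left, top, right, bottom] as shares, 0 to 1, of the picture: columns of its width, rows of its height, round what is visible of it).
The state is a dict: "time_s": time; "joints": joint angles; "joint_velocities": joint speeds; "effort": joint torques, N m; "tcp_pos": TCP position; "ee_rot": TCP orientation; "wrist_force": force on the tool from outside, world axes, zero at the start; "moment": the same for the moment, N m; "gripper_width": opening from 0.0 (shut) to 1.0 (fully open).
Only numpy, scipy, OpenCV 4.12 (cv2) and the standard library are available. Lean on these libraries where they do the work, as an engineer would, in place of code of your own. Each camera call takes 0.05 s, during which the arm holds its last target.

## Working session

There is one attempt and no reset: what is moved stays moved. The work goes in short steps, Python scripts to look and compute and a shell command to move; the robot and the scene stay as the last step left them, time stands still between calls to the robot, and variables do not carry over. Pictures are saved under pics/ and viewed, and the job is handed in when it is done.

```bash
ls; mkdir -p pics; python3 - <<'E'
from station import r
import cv2,numpy as np
s=r.sense();print(s)
for c in ["scene","side","wrist"]:
    im=r.capture(c);cv2.imwrite(f"pics/{c}0.png",im)
    print(c,r.camera_model(c))
E
```

```text
pics
{'time_s': 0.0, 'joints': array([ 9.02189408e+01,  2.20906231e+01,  3.77663819e-01, -3.05954598e-02,
       -6.84109162e+01, -1.48156764e+01]), 'joint_velocities': array([-0.0466716 , -0.06203035,  0.01733217,  0.02077909,  0.07950984,
        0.05747664]), 'effort': array([ 9.72362541e-04, -3.90668178e+01,  1.87411058e+01,  4.22009602e+00,
        1.11493186e-02, -1.78031200e-04]), 'tcp_pos': array([0.15734837, 0.60426455, 0.23844241]), 'ee_rot': array([[ 9.67673879e-01, -2.52204334e-01, -4.88265108e-04],
       [-2.52204796e-01, -9.67671462e-01, -2.16386553e-03],
       [ 7.32560552e-05,  2.21705896e-03, -9.99997540e-01]]), 'wrist_force': array([-0.66685059,  0.21608705,  0.3504652 ]), 'moment': array([-0.00473242,  0.02671314,  0.01443952]), 'gripper_width': 0.9959227167217358}
scene {'mtx': array([[435.14107152,   0.        , 316.21524099],
       [  0.        , 435.14107152, 202.56235096],
       [  0.        ,   0.        ,   1.        ]]), 'R': array([[ 0.90265952, -0.43034633,  0.00279758],
       [-0.25296058, -0.53582621, -0.80554405],
       [ 0.34816194,  0.72642433,
[... 261 characters left out ...]
6, -0.21279826, -0.00789482],
       [-0.12550627, -0.54551984, -0.82864726],
       [ 0.17202791,  0.81063247, -0.55971546]]), 't': array([-0.48116098,  0.10619358,  1.06560177])}
wrist {'mtx': array([[356.56189583,   0.        , 315.67386333],
       [  0.        , 356.56189583, 194.91334971],
       [  0.        ,   0.        ,   1.        ]]), 'mount': array([[ 5.00263227e-04, -9.54481629e-01, -2.98269290e-01,
         8.31887190e-02],
       [ 9.99999839e-01,  3.97557502e-04,  4.05009227e-04,
         2.52903151e-04],
       [-2.67994673e-04, -2.98269445e-01,  9.54481674e-01,
        -1.45518957e-01],
       [ 0.00000000e+00,  0.00000000e+00,  0.00000000e+00,
         1.00000000e+00]])}
```

View pics/scene0.png

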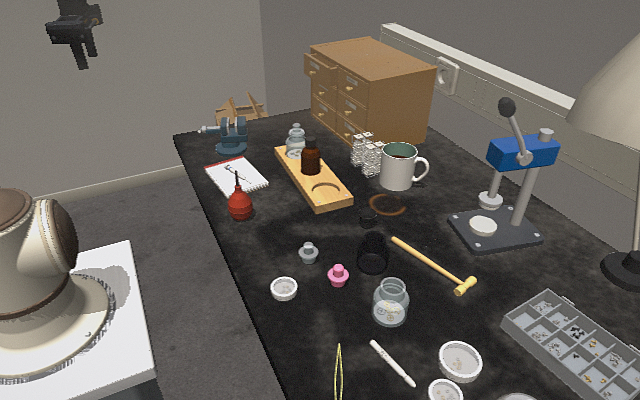

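View pics/side0.png

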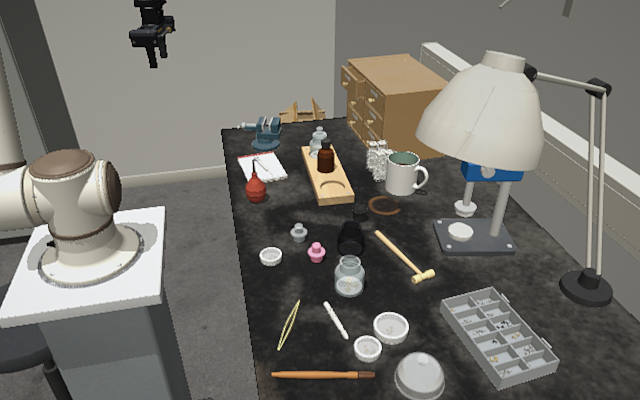

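View pics/wrist0.png

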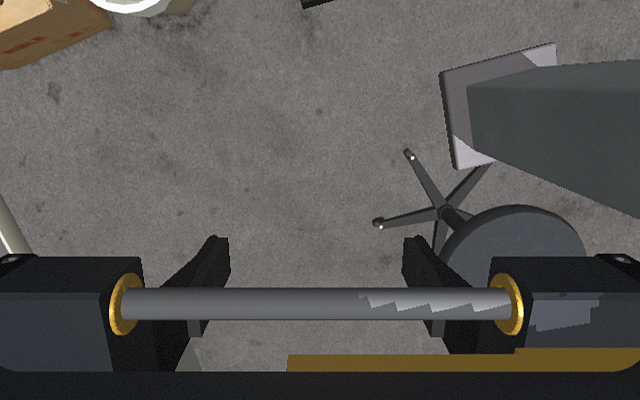

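Scene view: the clear stopper is at (308,253) and the pink look-alike at (338,275). The clear open jar is at (390,302) and the black one at (373,253). The empty place is at about (325,188).

```bash
cat > h.py <<'E'
from station import r
import cv2,numpy as np
def P(c):
    m=r.camera_model(c); return m['mtx']@np.c_[m['R'],m['t']]
def tri(p1,p2):
    X=cv2.triangulatePoints(P('scene'),P('side'),np.float64(p1).reshape(2,1),np.float64(p2).reshape(2,1)); return (X[:3]/X[3]).ravel()
def onplane(c,px,z):
    m=r.camera_model(c); d=m['R'].T@np.linalg.solve(m['mtx'],np.r_[px,1.]); o=-m['R'].T@m['t']
    return o+d*(z-o[2])/d[2]
def proj(c,X):
    q=P(c)@np.r_[X,1.]; return q[:2]/q[2]
E
python3 - <<'E'
from h import *
for c in ['scene','side']:
    for t in ['stopper','jar','loupe','blower','parts_tin','jar_block']:
        for d in r.outline_of(c,t)[:4]:
            R=np.array(d['rect'])*[640,400,640,400]
            ys,xs=np.nonzero(d['pixels'])
            print(c,t,round(d['score'],2),R.round(1),len(xs),(xs.mean().round(1),ys.mean().round(1)) if len(xs) else '')
for c in ['scene','side']:
    im=cv2.imread(f'pics/{c}0.png')
    x,y=(260,150) if c=='scene' else (240,130)
    cv2.imwrite(f'pics/{c}0crop.png',cv2.resize(im[y:y+190,x:x+190],None,fx=3,fy=3,interpolation=2))
print(r.sense()['time_s'])
E
```

```text
scene stopper 0.89 [299.4 243.8 317.9 265.5] 296 (np.float64(308.6), np.float64(253.1))
scene stopper 0.75 [326.4 264.4 348.2 284. ] 357 (np.float64(337.7), np.float64(275.5))
scene stopper 0.33 [270.4 276.9 297.2 298.9] 500 (np.float64(283.7), np.float64(288.1))
scene jar 0.78 [368.1 277.9 408.4 328.1] 1596 (np.float64(390.4), np.float64(302.5))
scene jar 0.68 [358.7 231.6 390.8 275.5] 1165 (np.float64(372.5), np.float64(253.4))
scene loupe 0.83 [359.6 205.8 376.8 226.6] 324 (np.float64(367.0), np.float64(217.4))
scene blower 0.59 [228.9 171.7 253.7 219.3] 689 (np.float64(239.6), np.float64(202.4))
scene parts_tin 0.77 [271.6 276.6 297.4 300.2] 485 (np.float64(284.0), np.float64(287.9))
scene jar_block 0.94 [273.7 122.3 355.3 215. ] 3277 (np.float64(311.6), np.float64(172.2))
side stopper 0.79 [307.1 245.7 325.8 259.4] 257 (np.float64(316.3), np.float64(252.6))
side stopper 0.58 [287.8 223.4 307.5 245.3] 219 (np.float64(298.7), np.float64(233.0))
side jar 0.79 [334.7 221.  366.9 256.9] 850 (np.float64(350.3), np.float64(239.3))
side jar 0.74 [337.2 255.6 367.  297. ] 1010 (np.float64(349.5), np.float64(276.9))
side loupe 0.47 [349.5 205.2 365.9 220.6] 244 (np.float64(358.5), np.float64(212.7))
side loupe 0.22 [334.9 255.8 368.9 293.5] 1065 (np.float64(349.4), np.float64(277.3))
side blower 0.87 [246.2 169.3 265.2 201.5] 454 (np.float64(255.1), np.float64(188.6))
side parts_tin 0.71 [259.2 250.3 280.8 268.5] 296 (np.float64(270.4), np.float64(256.7))
side jar_block 0.57 [306.2 128.1 356.6 206.8] 2368 (np.float64(326.1), np.float64(171.4))
0.75
```

View pics/scene0crop.png

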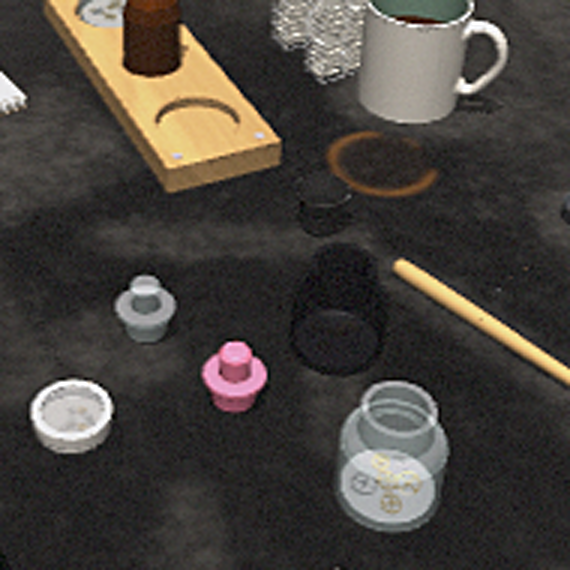

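View pics/side0crop.png

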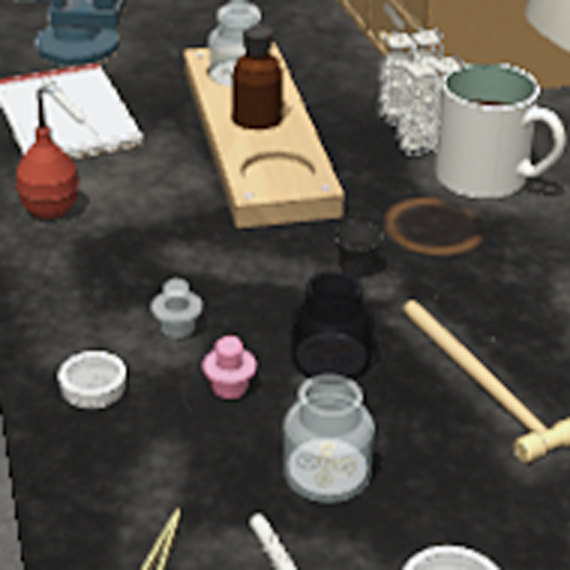

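Stopper candidates in the scene view are (308,253), clear glass, and (338,275), pink. The clear one is meant, because the pink one must be left alone. Jar candidates are (390,302), clear glass with wheels, and (373,253), black. The clear one is meant. The enlarged crops confirm both.

```bash
python3 - <<'E'
from h import *
f=lambda n,a,b:print(n,tri(a,b).round(4))
sc=lambda x,y:(260+x/3-.33,150+y/3-.33); sd=lambda x,y:(240+x/3-.33,130+y/3-.33)
f('stop top',sc(145,285),sd(176,287)); f('stop collar',sc(146,307),sd(177,306)); f('stop mask',(308.6,253.1),(298.7,233))
f('pink',(337.7,275.5),(316.3,252.6))
f('jar rim',sc(400,402),sd(331,393)); f('jar floor',sc(389,490),sd(328,467)); f('jar mask',(390.4,302.5),(349.5,276.9))
f('recess rim c',sc(198,120),sd(279,172))
f('block c1 near left top',sc(170,180),sd(238,208)); f('block right top',sc(280,146),sd(343,197))
f('block left top far',sc(45,2),sd(186,49))
f('black',(372.5,253.4),(350.3,239.3));f('loupe',(367,217.4),(358.5,212.7));f('blower',(239.6,202.4),(255.1,188.6));f('tin',(284,287.9),(270.4,256.7))
for c in('scene','side'):
  for n,X in(('stop',(308.6,253.1) if c=='scene' else (298.7,233)),):
    print(c,n,onplane(c,X,.02).round(4))
  print(c,'rim',onplane(c,sc(400,402) if c=='scene' else sd(331,393),.068).round(4))
  print(c,'mask jar',onplane(c,(390.4,302.5) if c=='scene' else (349.5,276.9),.03).round(4))
  print(c,'bottle/jar',onplane(c,sc(400,402) if c=='scene' else sd(331,393),.068).round(4))
E
```

```text
stop top [ 0.454  -0.0442  0.0317]
stop collar [ 0.4539 -0.0458  0.0148]
stop mask [ 0.454  -0.0463  0.0118]
pink [ 0.478  -0.1199  0.0096]
jar rim [ 0.5225 -0.2204  0.0637]
jar floor [ 0.5203 -0.226   0.0024]
jar mask [ 0.5222 -0.2218  0.0218]
recess rim c [0.5788 0.1312 0.0095]
block c1 near left top [0.527  0.0702 0.0154]
block right top [0.6188 0.0737 0.0124]
block left top far [0.5388 0.3482 0.0188]
black [ 0.5559 -0.1101  0.0246]
loupe [ 0.6068 -0.0057  0.0168]
blower [0.3802 0.1515 0.0209]
tin [ 0.3819 -0.0969 -0.0019]
scene stop [ 0.4514 -0.0531  0.02  ]
scene rim [ 0.5219 -0.2218  0.068 ]
scene mask jar [ 0.5185 -0.2266  0.03  ]
scene bottle/jar [ 0.5219 -0.2218  0.068 ]
side stop [ 0.4515 -0.058   0.02  ]
side rim [ 0.5196 -0.2271  0.068 ]
side mask jar [ 0.5189 -0.2311  0.03  ]
side bottle/jar [ 0.5196 -0.2271  0.068 ]
```

```bash
python3 -m creep '[[1,0.78,0.97,0,0,0,0.417],[1,0.78,0.97,0,0,0,0.417],[1,0.78,0.97,0,0,0,0.417],[1,0.78,0.97,0,0,0,0.417],[1,0.78,0.97,0,0,0,0.417]]'; cat >> h.py <<'E'
def todo(pos,yaw=None,tilt=True):
    s=r.sense();R=s['ee_rot'];d=R.T@(np.array(pos)-s['tcp_pos'])/.3
    if yaw is None: yaw=np.degrees(np.arctan2(R[1,1],R[0,1]))
    a=np.radians(yaw);y=np.array([np.cos(a),np.sin(a),0]);z=np.array([0,0,-1.]);T=np.c_[np.cross(y,z),y,z]
    v=cv2.Rodrigues(R.T@T)[0].ravel()
    print('t',round(s['time_s'],2),'tcp',s['tcp_pos'].round(4),'yaw',np.degrees(np.arctan2(R[1,1],R[0,1])).round(1),'shift',d.round(4),'turn',(np.degrees(v)/180).round(4),'F',s['wrist_force'].round(1),'w',round(s['gripper_width'],3),'rows',round(np.linalg.norm(d)*.3/.0417,1),round(np.degrees(np.linalg.norm(v))/7.16,1))
E
python3 -c "
from h import *
todo([.4515,-.053,.24],180)"
```

```text
time_s: 1.17
tcp_pos: [0.2433, 0.4129, 0.2396]
ee_rot: [[0.633, -0.774, 0.0], [-0.774, -0.633, 0.0], [-0.0, -0.0, -1.0]]
wrist_force: [1.5, 0.1, -0.6]
gripper_width: 1.003
t 1.17 tcp [0.2433 0.4129 0.2396] yaw -140.7 shift [ 1.6415e+00  4.4610e-01 -1.5000e-03] turn [-1.000e-04  1.000e-04  2.182e-01] F [ 1.5  0.1 -0.6] w 1.003 rows 12.2 5.5
```

```bash
python3 -m creep '[[1,0.98,0.266,0,0,0,0.218],[1,0.98,0.266,0,0,0,0.218],[1,0.98,0.266,0,0,0,0.218],[1,0.98,0.266,0,0,0,0.218],[0.6,0.98,0.266,0,0,0,0.218]]' >/dev/null; 
python3 -c "
from h import *
todo([.4515,-.053,.24],180)"
```

```text
t 1.58 tcp [0.328  0.2226 0.24  ] yaw -176.5 shift [ 9.420e-01 -3.552e-01 -7.000e-04] turn [-0.0003  0.0004  0.0194] F [1.8 0.5 0.3] w 0.974 rows 7.2 0.5
```

```bash
python3 -m creep '[[0.6,0.942,-0.355,0,0,0,0.019],[0.6,0.942,-0.355,0,0,0,0.019],[0.6,0.942,-0.355,0,0,0,0.019],[0.6,0.942,-0.355,0,0,0,0.019],[0.6,0.942,-0.355,0,0,0,0.019]]' >/dev/null; 
python3 -c "
from h import *
todo([.4515,-.053,.20],180)"
```

```text
t 2.0 tcp [0.4129 0.0322 0.2404] yaw -179.9 shift [ 0.2845 -0.1277  0.1344] turn [-0.0009  0.0007  0.0005] F [1.2 0.3 0.1] w 0.644 rows 2.4 0.0
```

```bash
python3 -m creep '[[0.6,0.284,-0.128,0.134,0,0,0],[0.6,0.284,-0.128,0.134,0,0,0],[0.6,0.284,-0.128,0.134,0,0,0],[0.6,0.284,-0.128,0.134,0,0,0]]' >/dev/null; 
cat >> h.py <<'E'
def wray(px,s):
    m=r.camera_model('wrist');M=m['mount'];R=s['ee_rot']
    o=R@M[:3,3]+s['tcp_pos'];d=R@M[:3,:3]@np.linalg.solve(m['mtx'],np.r_[px,1.]);return o,d
def wplane(px,s,z):
    o,d=wray(px,s);return o+d*(z-o[2])/d[2]
def wproj(X,s):
    m=r.camera_model('wrist');M=m['mount'];R=s['ee_rot']
    c=M[:3,:3].T@(R.T@(np.array(X)-s['tcp_pos'])-M[:3,3]);q=m['mtx']@c;return q[:2]/q[2]
def inter(rays):
    A=np.zeros((3,3));b=np.zeros(3)
    for o,d in rays:
        d=d/np.linalg.norm(d);Q=np.eye(3)-np.outer(d,d);A+=Q;b+=Q@o
    return np.linalg.solve(A,b)
E
python3 - <<'E'
from h import *
todo([.4515,-.053,.06],180)
s=r.sense();im=r.capture('wrist');cv2.imwrite('pics/w1.png',im)
np.savez('s1.npz',tcp_pos=s['tcp_pos'],ee_rot=s['ee_rot'])
for d in r.outline_of('wrist','stopper')[:3]:
    ys,xs=np.nonzero(d['pixels']);print(d['score'],np.array(d['rect'])*[640,400,640,400],xs.mean(),ys.mean())
for d in r.outline_of('wrist','jar')[:3]:
    ys,xs=np.nonzero(d['pixels']);print('jar',d['score'],np.array(d['rect'])*[640,400,640,400],xs.mean(),ys.mean())
for z in(.032,.041,.02,0):print(wproj([.4515,-.053,z],s))
E
```

```text
t 2.33 tcp [ 0.4515 -0.0558  0.1981] yaw 179.8 shift [-0.0087 -0.0005  0.4603] turn [ 0.0004  0.0004 -0.0012] F [-0.2  1.2 -0.4] w 0.598 rows 3.3 0.0
0.69 [300.096 160.68  338.304 196.68 ] 315.7263427109974 178.73486786018756
0.59 [271.168  72.6   308.8   117.12 ] 288.5651877133106 94.8
jar 0.76 [151.872  74.92  238.016 149.4  ] 195.67352625937835 110.76891747052518
jar 0.55 [218.688   0.4   260.928  12.8  ] 236.37426900584796 3.6491228070175437
[316.23381492 182.34207755]
[316.26189385 185.05328023]
[316.19862023 178.94380199]
[316.14503033 173.76934916]
```

View pics/w1.png

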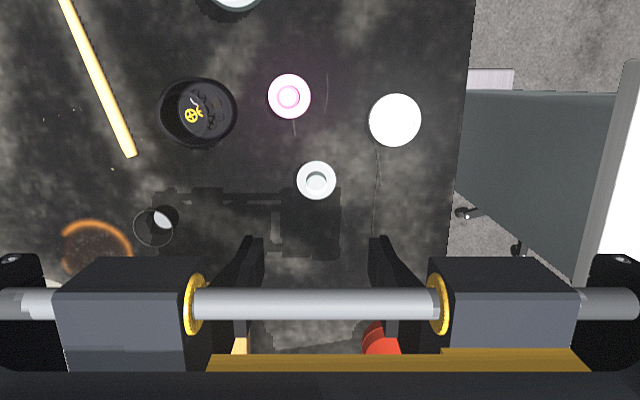

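Wrist view: the clear stopper is at (316,179), the pink one at (288,96) and the black jar at (197,112). The loupe is at (155,227) and the jar's edge shows at (236,4). I'll enlarge the stopper to refine its position.

```bash
python3 - <<'E'
from h import *
s=np.load('s1.npz');im=cv2.imread('pics/w1.png')
cv2.imwrite('pics/w1c.png',cv2.resize(im[150:215,280:350],None,fx=8,fy=8,interpolation=2))
print(wplane([318.5,178.5],s,.022),wplane([317,181],s,.041),[wproj([.4515,-.053,z],s).round(1) for z in(.022,.041)])
E
```

```text
[ 0.44935888 -0.05394964  0.022     ] [ 0.45084148 -0.05669668  0.041     ] [array([316.2, 179.5]), array([316.3, 185.1])]
```

View pics/w1c.png

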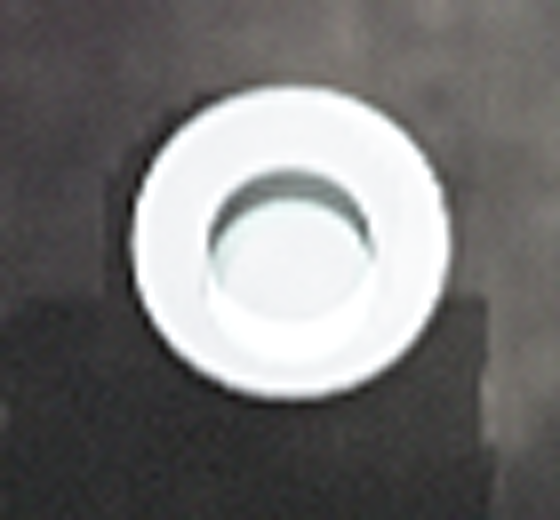

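```bash
python3 -c "
from h import *
todo([.4515,-.053,.043],180)"; python3 -m creep '[[0.6,-0.009,0,0.25,0,0,0],[0.5,-0.009,0,0.42,0,0,0],[0.5,-0.009,0,0.5,0,0,0],[0.5,-0.009,0,0.516,0,0,0],[0.5,-0.009,0,0.516,0,0,0]]' >/dev/null;python3 -c "
from h import *
todo([.4515,-.053,.043],180)
cv2.imwrite('pics/w2.png',r.capture('wrist'))"
```

```text
t 2.48 tcp [ 0.4516 -0.0527  0.2004] yaw -179.9 shift [0.002  0.0021 0.5246] turn [-0.001   0.0007  0.0004] F [-0.2  0.7  0.3] w 0.597 rows 3.8 0.0
t 2.9 tcp [ 0.4482 -0.0491  0.0416] yaw -179.9 shift [ 0.013  -0.0108 -0.0049] turn [0.0024 0.0001 0.0008] F [-1.3 -0.6  0.1] w 0.506 rows 0.1 0.1
```

View pics/w2.png

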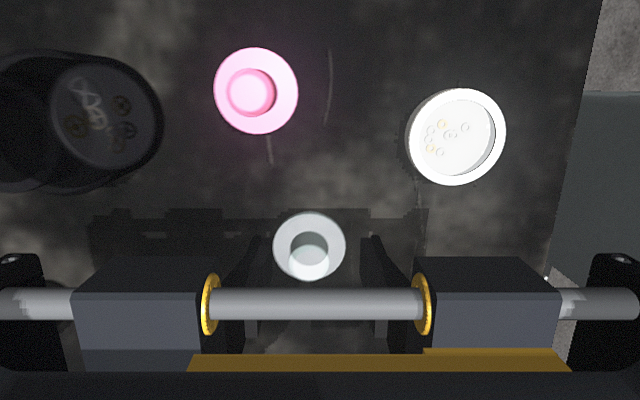

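```bash
python3 - <<'E'
from h import *
s=r.sense();print(s['tcp_pos'])
print([wproj([.4515,-.053,z],s).round(1) for z in(.022,.041)],wplane([309,246],s,.022),wplane([309,263],s,.041))
im=cv2.imread('pics/w2.png');cv2.imwrite('pics/w2c.png',cv2.resize(im[200:300,230:400],None,fx=4,fy=4,interpolation=2))
todo([.4515,-.053,.043],180)
E
```

```text
[ 0.45054793 -0.04889463  0.04429994]
[array([315.1, 243.6]), array([315.2, 261.2])] [ 0.45466133 -0.0516404   0.022     ] [ 0.45436573 -0.05204931  0.041     ]
t 2.95 tcp [ 0.4505 -0.0489  0.0443] yaw -179.8 shift [ 0.0137 -0.0031  0.0043] turn [0.0007 0.0003 0.0012] F [ 0.5 -0.1  0.3] w 0.507 rows 0.1 0.0
```

View pics/w2c.png

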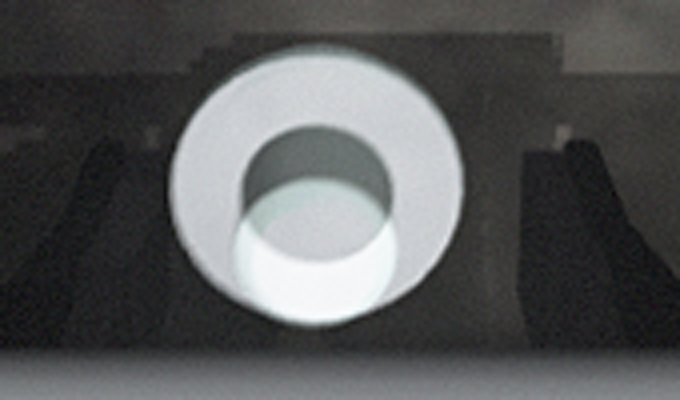

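```bash
python3 -m creep '[[0.5,0.011,-0.009,0.002,0,0,0],[0.45,0.011,-0.009,0.002,0,0,0],[0,0.011,-0.009,0.002,0,0,0],[0,0.011,-0.009,0.002,0,0,0],[0,0.011,-0.009,0.002,0,0,0]]' >/dev/null;python3 -m creep '[[0,0,0,0,0,0,0],[0,0,0,0,0,0,0]]' ;python3 -c "
from h import *
todo([.4515,-.053,.043],180)
cv2.imwrite('pics/w3.png',r.capture('wrist')[180:320,180:460])"
```

```text
time_s: 3.53
tcp_pos: [0.4543, -0.052, 0.0456]
ee_rot: [[0.004, -1.0, 0.002], [-1.0, -0.004, 0.002], [-0.002, -0.002, -1.0]]
wrist_force: [0.8, -1.2, 0.2]
gripper_width: 0.211
t 3.53 tcp [ 0.4543 -0.052   0.0456] yaw -179.8 shift [0.0032 0.0093 0.0088] turn [-0.0007  0.0006  0.0011] F [ 0.8 -1.2  0.2] w 0.211 rows 0.1 0.0
```

View pics/w3.png

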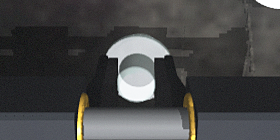

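```bash
python3 -m creep '[[0,0,0,-0.1,0,0,0],[0,0,0,-0.25,0,0,0],[0,0.13,-0.114,-0.38,0,0,0],[0,0.26,-0.228,-0.517,0,0,0],[0,0.26,-0.228,-0.517,0,0,0]]' >/dev/null;python3 -m creep '[[0,0,0,0,0,0,0],[0,0,0,0,0,0,0]]' ;python3 - <<'E'
from h import *
todo([.52,-.2,.2],180)
s=r.sense();im=r.capture('wrist');cv2.imwrite('pics/w4.png',im)
np.savez('s4.npz',tcp_pos=s['tcp_pos'],ee_rot=s['ee_rot'])
for d in r.outline_of('wrist','jar')[:3]:
    ys,xs=np.nonzero(d['pixels']);print('jar',d['score'],np.array(d['rect'])*[640,400,640,400],xs.mean(),ys.mean())
print([wproj([.5205,-.224,z],s).round(1) for z in(.0,.068)])
E
```

```text
time_s: 4.17
tcp_pos: [0.5202, -0.127, 0.1989]
ee_rot: [[0.002, -1.0, 0.007], [-1.0, -0.002, 0.002], [-0.002, -0.007, -1.0]]
wrist_force: [0.1, 0.7, -1.9]
gripper_width: 0.204
t 4.17 tcp [ 0.5202 -0.127   0.1989] yaw -179.9 shift [ 0.2434  0.0012 -0.0042] turn [-0.0021  0.0007  0.0007] F [ 0.1  0.7 -1.9] w 0.204 rows 1.8 0.1
jar 0.75 [287.424  22.6   357.12  101.08 ] 319.4234234234234 58.24139524139524
jar 0.56 [246.08  152.32  315.712 228.4  ] 280.8519597457627 189.2115995762712
jar 0.42 [436.672 167.2   488.704 217.48 ] 460.4448472294148 192.75090626618334
[array([317.9,  66.7]), array([317.8,  62.7])]
```

View pics/w4.png

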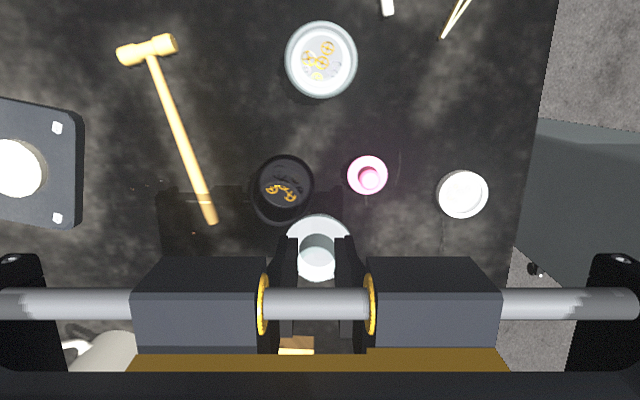

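Wrist view: the jar is at (320,59) and the stopper is held at (317,250). I'll move closer and take a second view.

```bash
python3 -m creep '[[0,0.14,0,0,0,0,0],[0,0.18,0,0,0,0,0],[0,0.18,0,0,0,0,0],[0,0.18,0,0,0,0,0]]' ;python3 - <<'E'
from h import *
s=r.sense();im=r.capture('wrist');cv2.imwrite('pics/w5.png',im)
np.savez('s5.npz',tcp_pos=s['tcp_pos'],ee_rot=s['ee_rot'])
for d in r.outline_of('wrist','jar')[:3]:
    ys,xs=np.nonzero(d['pixels']);print('jar',d['score'],np.array(d['rect'])*[640,400,640,400],xs.mean(),ys.mean())
print(s['tcp_pos'],[wproj([.5205,-.224,z],s).round(1) for z in(.0,.068)])
im4=cv2.imread('pics/w4.png')
a=cv2.resize(im4[10:110,270:370],None,fx=4,fy=4,interpolation=2);b=cv2.resize(im[80:180,270:370],None,fx=4,fy=4,interpolation=2)
cv2.imwrite('pics/w45c.png',np.hstack([a,b])[:, :800])
E
```

```text
time_s: 4.6
tcp_pos: [0.5162, -0.1794, 0.1947]
ee_rot: [[0.003, -1.0, -0.003], [-1.0, -0.003, 0.003], [-0.003, 0.003, -1.0]]
wrist_force: [0.2, 0.4, -0.7]
gripper_width: 0.201
jar 0.78 [240.704 203.    300.8   268.   ] 268.3404605263158 231.02631578947367
jar 0.77 [279.424  90.92  347.52  164.32 ] 312.7253340184995 125.45580678314491
[ 0.51624909 -0.17943765  0.19470758] [array([311.4, 125.4]), array([310.7, 135.7])]
```

View pics/w45c.png

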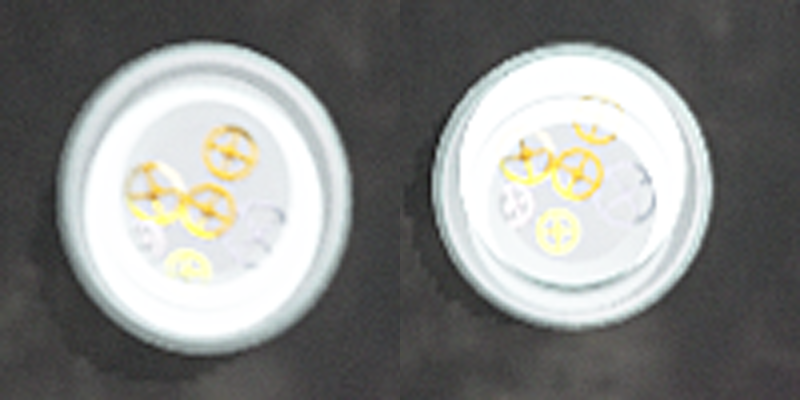

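View pics/w5.png

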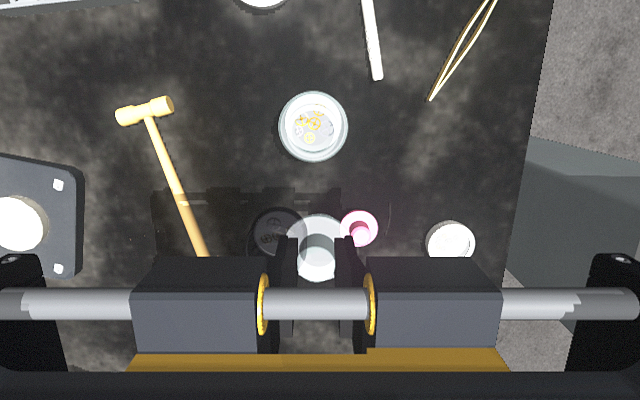

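```bash
cat >> h.py <<'E'
def fitcirc(box,s,levels,guess):
    # levels: list of (z,radius) circles; silhouette bounding box fit -> world xy
    from scipy.optimize import least_squares
    a=np.linspace(0,2*np.pi,73)
    def bb(p):
        q=np.array([wproj([p[0]+R*np.cos(t),p[1]+R*np.sin(t),z],s) for z,R in levels for t in a])
        return np.r_[q.min(0),q.max(0)]
    f=least_squares(lambda p:bb(p)-box,guess);return f.x,f.fun
E
python3 - <<'E'
from h import *
nom=np.c_[[0,-1,0],[-1,0,0],[0,0,-1.]]
for n,box in(('s4',[270+58/4,10+40/4,270+352/4,10+355/4]),('s5',[270+32/4,80+42/4,270+313/4,80+329/4])):
  o=np.load(n+'.npz')
  for z in(.195,.198,.201):
    s=dict(tcp_pos=np.array([0,0,z]),ee_rot=nom)
    x,f=fitcirc(np.array(box)-.5,s,[(.002,.029),(.042,.029)],[0,-.1])
    print(n,z,'jar rel tool',x.round(4),f.round(1),'world',(x+o['tcp_pos'][:2]).round(4))
# held stopper: collar level stopper z .020 , top .041 with origin tcp-.0445
for n in('w4','w5'):
  im=cv2.imread(f'pics/{n}.png');cv2.imwrite(f'pics/{n}h.png',cv2.resize(im[200:300,260:380],None,fx=5,fy=5,interpolation=2))
E
```

```text
s4 0.195 jar rel tool [-0.0032 -0.1004] [-0.2 -0.1  0.2  0.1] world [ 0.517  -0.2274]Traceback (most recent call last):
  File "<stdin>", line 7, in <module>
  File "h.py", line 38, in fitcirc
    f=least_squares(lambda p:bb(p)-box,guess);return f.x,f.fun
    return func(*args, **kwargs)
    result = trf(vector_fun.fun, vector_fun.jac, x0, f0, J0, lb, ub, ftol, xtol,
                 gtol, max_nfev, x_scale, loss_function, tr_solver,
                 tr_options.copy(), verbose, callback=callback_wrapped)
    return trf_no_bounds(
        fun, jac, x0, f0, J0, ftol, xtol, gtol, max_nfev, x_scale,
        loss_function, tr_solver, tr_options, verbose, callback=callback)
    J = jac(x)
    self._update_jac()
    ~~~~~~~~~~~~~~~~^^
    self.J = self.jac_wrapped(xp_copy(self.x), f0=self.f)
             ~~~~~~~~~~~~~~~~^^^^^^^^^^^^^^^^^^^^^^^^^^^^
    J, dct = approx_derivative(
             ~~~~~~~~~~~~~~~~~^
        self.fun,
        ^^^^^^^^^
    ...<2 lines>...
        **self.finite_diff_options,
        ^^^^^^^^^^^^^^^^^^^^^^^^^^^
    )
    ^
    J, _nfev = _dense_difference(fun_wrapp
[... 390 characters left out ...]
))
                      ~~~~~~~~^^^^^^^^^^^^^^^^^^^^^^^^^^^^^^
    return np.atleast_1d(self.fun(x))
                         ~~~~~~~~^^^
    return self.f(x, *self.args, **self.kwargs)
           ~~~~~~^^^^^^^^^^^^^^^^^^^^^^^^^^^^^^
  File "h.py", line 38, in <lambda>
    f=least_squares(lambda p:bb(p)-box,guess);return f.x,f.fun
                             ~~^^^
  File "h.py", line 36, in bb
    q=np.array([wproj([p[0]+R*np.cos(t),p[1]+R*np.sin(t),z],s) for z,R in levels for t in a])
                ~~~~~^^^^^^^^^^^^^^^^^^^^^^^^^^^^^^^^^^^^^^^^^
  File "h.py", line 24, in wproj
    m=r.camera_model('wrist');M=m['mount'];R=s['ee_rot']
ValueError: time passes only in moves, steps and waits
```

```bash
python3 - <<'E'
t=open('h.py').read().replace("r.camera_model(","CM(").replace("import cv2,numpy as np\n","import cv2,numpy as np,os,pickle\ndef CM(c):\n    return pickle.load(open('cm.pkl','rb'))[c] if c not in _c else _c[c]\n_c={}\n",1)
open('h.py','w').write(t)
from station import r
import pickle
pickle.dump({c:r.camera_model(c) for c in('scene','side','wrist')},open('cm.pkl','wb'))
E
sed -i "s/^_c={}/_c=pickle.load(open('cm.pkl','rb'))/" h.py
python3 - <<'E'
from h import *
nom=np.c_[[0,-1,0],[-1,0,0],[0,0,-1.]]
for n,box in(('s4',[270+58/4,10+40/4,270+352/4,10+355/4]),('s5',[270+32/4,80+42/4,270+313/4,80+329/4])):
  o=np.load(n+'.npz')
  for z in(.195,.198,.201):
    s=dict(tcp_pos=np.array([0,0,z]),ee_rot=nom)
    x,f=fitcirc(np.array(box)-.5,s,[(.002,.029),(.042,.029)],[0,-.1])
    print(n,z,'jar rel tool',x.round(4),f.round(1),'world',(x+o['tcp_pos'][:2]).round(4))
for n in('w4','w5'):
  im=cv2.imread(f'pics/{n}.png');cv2.imwrite(f'pics/{n}h.png',cv2.resize(im[200:300,260:380],None,fx=5,fy=5,interpolation=2))
E
```

```text
s4 0.195 jar rel tool [-0.0032 -0.1004] [-0.2 -0.1  0.2  0.1] world [ 0.517  -0.2274]
s4 0.198 jar rel tool [-0.0033 -0.1006] [ 0.1  0.3 -0.1 -0.3] world [ 0.5169 -0.2276]
s4 0.201 jar rel tool [-0.0033 -0.1008] [ 0.5  0.6 -0.5 -0.7] world [ 0.5169 -0.2278]
s5 0.195 jar rel tool [ 0.0033 -0.0482] [ 0.1  0.  -0.1 -0. ] world [ 0.5195 -0.2277]
s5 0.198 jar rel tool [ 0.0033 -0.0479] [ 0.5  0.3 -0.5 -0.4] world [ 0.5195 -0.2273]
s5 0.201 jar rel tool [ 0.0033 -0.0475] [ 0.8  0.7 -0.8 -0.7] world [ 0.5195 -0.227 ]
```

View pics/w4h.png

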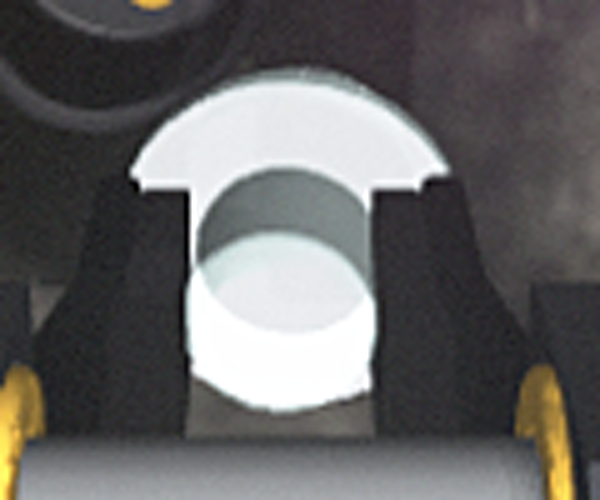

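View pics/w5h.png

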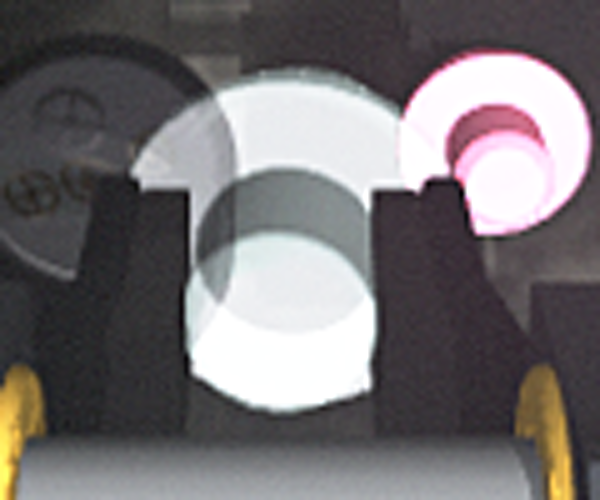

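```bash
python3 - <<'E'
from h import *
nom=np.c_[[0,-1,0],[-1,0,0],[0,0,-1.]]
s=dict(tcp_pos=np.array([0,0,0.]),ee_rot=nom)
a=np.linspace(0,2*np.pi,73)
for g in(.0425,.0445,.0465):
  for nm,zz,R in(('collartop',.022,.0185),('collarbot',.018,.0185),('top',.041,.0095),('gripfoot',.022,.0095)):
    q=np.array([wproj([R*np.cos(t),R*np.sin(t),zz-g],s) for t in a])
    print(g,nm,'px in crop: x',((q[:,0].min()-260)*5).round(0),((q[:,0].max()-260)*5).round(0),'y',((q[:,1].min()-200)*5).round(0),((q[:,1].max()-200)*5).round(0))
E
```

```text
0.0425 collartop px in crop: x 105.0 465.0 y 94.0 421.0
0.0425 collarbot px in crop: x 109.0 462.0 y 80.0 401.0
0.0425 top px in crop: x 183.0 389.0 y 262.0 445.0
0.0425 gripfoot px in crop: x 193.0 378.0 y 177.0 345.0
0.0445 collartop px in crop: x 107.0 463.0 y 87.0 411.0
0.0445 collarbot px in crop: x 110.0 460.0 y 73.0 391.0
0.0445 top px in crop: x 184.0 387.0 y 252.0 433.0
0.0445 gripfoot px in crop: x 194.0 377.0 y 169.0 335.0
0.0465 collartop px in crop: x 109.0 462.0 y 80.0 401.0
0.0465 collarbot px in crop: x 112.0 458.0 y 66.0 382.0
0.0465 top px in crop: x 186.0 386.0 y 243.0 422.0
0.0465 gripfoot px in crop: x 195.0 376.0 y 161.0 326.0
```

```bash
python3 -m creep '[[0,0.12,-0.011,0,0,0,0],[0,0.16,-0.011,0.08,0,0,0],[0,0.16,-0.011,0.18,0,0,0],[0,0.16,-0.011,0.22,0,0,0],[0,0.16,-0.011,0.22,0,0,0]]' >/dev/null;python3 -m creep '[[0,0,0,0,0,0,0]]';python3 - <<'E'
from h import *
todo([.5195,-.2273,.096],180)
for c in('wrist','scene','side'):
  im=r.capture(c);cv2.imwrite(f'pics/{c}6.png',im)
  if c=='scene': a=cv2.resize(im[240:340,340:440],None,fx=4,fy=4,interpolation=2)
  if c=='side': b=cv2.resize(im[210:310,300:400],None,fx=4,fy=4,interpolation=2)
cv2.imwrite('pics/c6.png',np.hstack([a,b]))
E
```

```text
time_s: 5.2
tcp_pos: [0.5181, -0.2248, 0.1258]
ee_rot: [[0.006, -1.0, -0.01], [-1.0, -0.006, 0.005], [-0.005, 0.01, -1.0]]
wrist_force: [0.3, 0.4, -0.1]
gripper_width: 0.208
t 5.2 tcp [ 0.5181 -0.2248  0.1258] yaw -179.6 shift [ 0.009  -0.0055  0.0992] turn [0.0031 0.0015 0.002 ] F [ 0.3  0.4 -0.1] w 0.208 rows 0.7 0.1
```

View pics/c6.png

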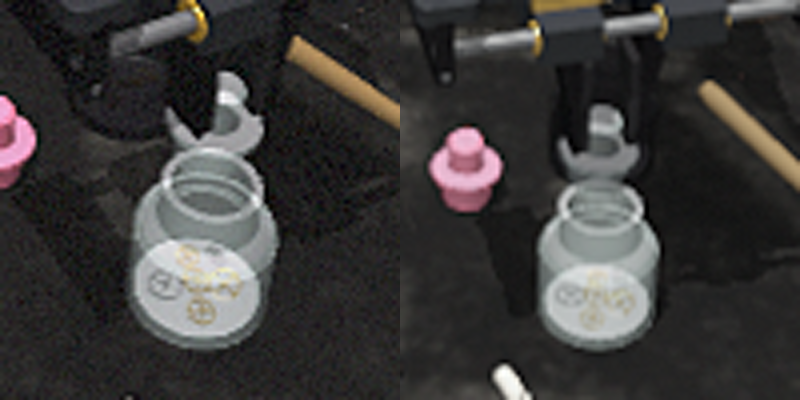

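View pics/wrist6.png

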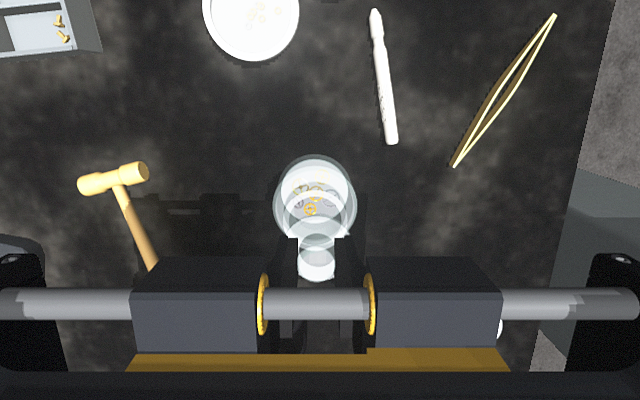

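```bash
python3 - <<'E'
from h import *
im=cv2.imread('pics/wrist6.png');cv2.imwrite('pics/w6c.png',cv2.resize(im[145:290,250:390],None,fx=5,fy=4,interpolation=2))
nom=np.c_[[0,-1,0],[-1,0,0],[0,0,-1.]]
a=np.linspace(0,2*np.pi,73)
s=dict(tcp_pos=np.array([0,0,.1265]),ee_rot=nom)
for dx,dy in((0,0),(.002,0),(0,.002)):
  for nm,z,R in(('body',.042,.029),('base',.002,.029),('rim',.068,.02),('bore',.068,.016)):
    q=np.array([wproj([dx+R*np.cos(t),dy+R*np.sin(t),z],s) for t in a])
    print(dx,dy,nm,'crop x',((q[:,0].min()-250)*5).round(0),((q[:,0].max()-250)*5).round(0),'y',((q[:,1].min()-145)*4).round(0),((q[:,1].max()-145)*4).round(0))
E
```

```text
0 0 body crop x 122.0 545.0 y 96.0 415.0
0 0 base crop x 150.0 516.0 y 48.0 328.0
0 0 rim crop x 172.0 497.0 y 194.0 436.0
0 0 bore crop x 204.0 464.0 y 219.0 413.0
0.002 0 body crop x 107.0 531.0 y 96.0 415.0
0.002 0 base crop x 137.0 503.0 y 48.0 328.0
0.002 0 rim crop x 155.0 480.0 y 194.0 436.0
0.002 0 bore crop x 188.0 448.0 y 219.0 413.0
0 0.002 body crop x 122.0 545.0 y 107.0 425.0
0 0.002 base crop x 150.0 515.0 y 58.0 337.0
0 0.002 rim crop x 172.0 496.0 y 207.0 447.0
0 0.002 bore crop x 204.0 464.0 y 232.0 424.0
```

View pics/w6c.png

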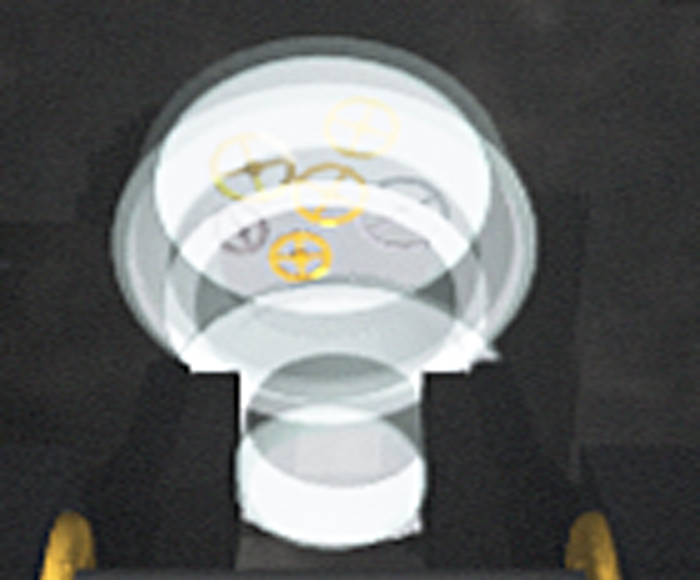

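```bash
cat >> h.py <<'E'
def avg(n=12):
    P_=[];Rs=[];F=[]
    for i in range(n):
        s=r.sense();P_.append(s['tcp_pos']);Rs.append(s['ee_rot']);F.append(s['wrist_force'])
        if i<n-1: r.capture('wrist')
    P_=np.array(P_);U,_,V=np.linalg.svd(np.sum(Rs,0));Rm=U@V
    print('n',n,'mean',P_.mean(0).round(4),'std',P_.std(0).round(4),'Rm z',Rm[:,2].round(4),'yaw',np.degrees(np.arctan2(Rm[1,1],Rm[0,1])).round(2),'F',np.mean(F,0).round(2),'last',P_[-1].round(4),'w',round(s['gripper_width'],3),'t',round(s['time_s'],2))
    return P_.mean(0),Rm,s
def plan(delta=None,target=None,yaw=None,n=12):
    "shift/turn to type next (corrects last noisy reading): delta world from mean pose, or target in world"
    pm,Rm,s=avg(n)
    t=np.array(target) if target is not None else pm+np.array(delta)
    if yaw is None: yaw=np.degrees(np.arctan2(Rm[1,1],Rm[0,1]))
    a=np.radians(yaw);y=np.array([np.cos(a),np.sin(a),0]);z=np.array([0,0,-1.]);T=np.c_[np.cross(y,z),y,z]
    R=s['ee_rot']
    # command is applied on the noisy reading: resulting = reading pose composed; want (t,T) in absolute commanded frame
    print('SHIFT',(R.T@(t-s['tcp_pos'])/.3).round(4),'TURN',(np.degrees(cv2.Rodrigues(R.T@T)[0].ravel())/180).round(4))
    return pm,Rm,s
E
python3 - <<'E'
from h import *
plan(delta=[.0007,-.0015,0],yaw=180)
E
```

```text
n 12 mean [ 0.5181 -0.2252  0.1262] std [0.0003 0.0002 0.0005] Rm z [-0.0083  0.005  -1.    ] yaw -179.72 F [-0.06 -0.03 -0.46] last [ 0.5177 -0.2253  0.1256] w 0.21 t 5.9
SHIFT [ 0.0045 -0.0036 -0.0022] TURN [0.003  0.0017 0.0014]
```

```bash
python3 -m creep '[[0,0.0045,-0.0036,-0.002,0.003,0.0017,0.0014],[0,0.0045,-0.0036,-0.002,0.003,0.0017,0.0014],[0,0.0045,-0.0036,-0.002,0.003,0.0017,0.0014]]'>/dev/null; python3 - <<'E'
from h import *
plan(delta=[.00,-.00,-.031],yaw=180,n=5)
im=r.capture('wrist');cv2.imwrite('pics/w7c.png',cv2.resize(im[145:290,250:390],None,fx=5,fy=4,interpolation=2))
E
```

```text
n 5 mean [ 0.5187 -0.2267  0.1261] std [0. 0. 0.] Rm z [-2.e-04 -0.e+00 -1.e+00] yaw 180.0 F [-0.29  0.11 -0.26] last [ 0.5187 -0.2267  0.1261] w 0.207 t 6.35
SHIFT [0.000e+00 1.000e-04 1.033e-01] TURN [ 0.0001 -0.      0.    ]
```

View pics/w7c.png

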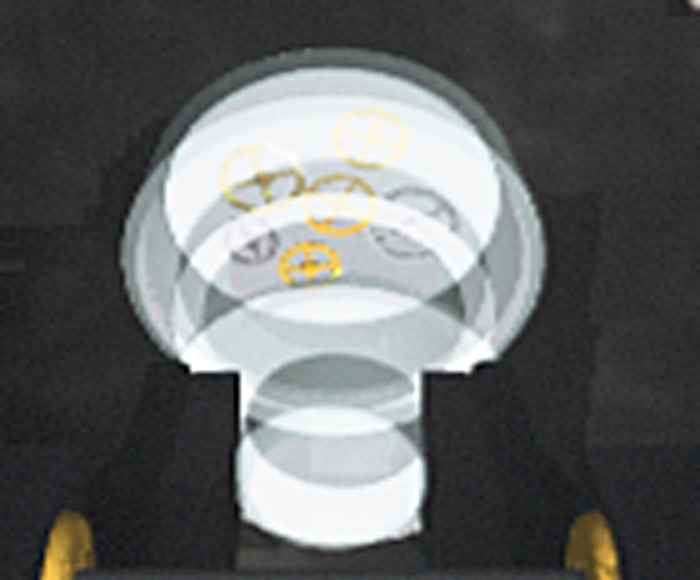

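```bash
python3 -m creep '[[0,0,0,0.02,0,0,0],[0,0,0,0.04,0,0,0],[0,0,0,0.06,0,0,0],[0,0,0,0.07,0,0,0],[0,0,0,0.07,0,0,0]]';python3 -m creep '[[0,0,0,0,0,0,0]]'; python3 - <<'E'
from h import *
for c in('scene','side'):
  im=r.capture(c)
  if c=='scene': a=cv2.resize(im[240:340,340:440],None,fx=4,fy=4,interpolation=2)
  if c=='side': b=cv2.resize(im[210:310,300:400],None,fx=4,fy=4,interpolation=2)
cv2.imwrite('pics/c8.png',np.hstack([a,b]))
plan(target=[.5187,-.2267,.096],yaw=180,n=2)
E
```

```text
time_s: 6.82
tcp_pos: [0.5182, -0.2266, 0.1038]
ee_rot: [[-0.0, -1.0, -0.002], [-1.0, 0.0, 0.0], [-0.0, 0.002, -1.0]]
wrist_force: [0.3, 0.2, 0.9]
gripper_width: 0.208
time_s: 6.9
tcp_pos: [0.5183, -0.2266, 0.1036]
ee_rot: [[0.0, -1.0, -0.003], [-1.0, -0.0, 0.0], [-0.0, 0.003, -1.0]]
wrist_force: [-0.8, -0.4, -0.3]
gripper_width: 0.207
n 2 mean [ 0.5183 -0.2266  0.1038] std [0.     0.     0.0001] Rm z [-2.3e-03  3.0e-04 -1.0e+00] yaw 180.0 F [ 0.44  0.23 -0.43] last [ 0.5183 -0.2266  0.1039] w 0.206 t 7.05
SHIFT [ 0.0004 -0.0014  0.0263] TURN [ 0.0007  0.0001 -0.    ]
```

View pics/c8.png

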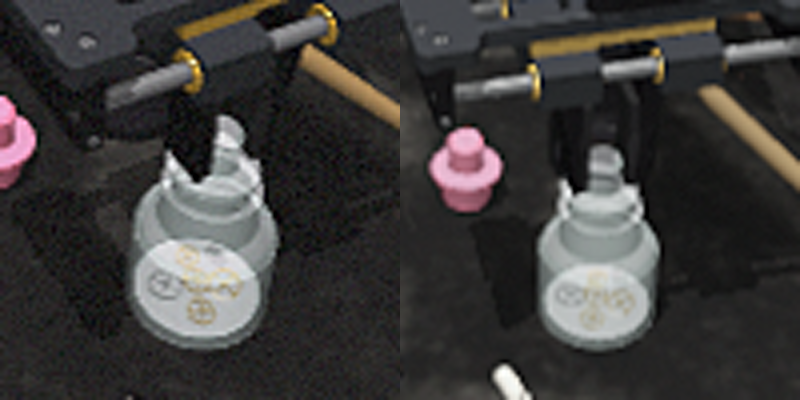

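The plug is in the mouth with no contact force so far. I'll go on down.

```bash
python3 -m creep '[[0,0,-0.001,0.008,0.0007,0,0],[0,0,-0.001,0.016,0.0007,0,0],[0,0,-0.001,0.021,0.0007,0,0],[0,0,-0.001,0.021,0.0007,0,0]]'; python3 - <<'E'
from h import *
plan(target=[.5187,-.2267,.094],yaw=180,n=3)
E
```

```text
time_s: 7.38
tcp_pos: [0.5187, -0.2266, 0.0973]
ee_rot: [[0.0, -1.0, 0.0], [-1.0, -0.0, 0.0], [-0.0, -0.0, -1.0]]
wrist_force: [1.4, -0.9, -0.4]
gripper_width: 0.214
n 3 mean [ 0.5187 -0.2266  0.0975] std [0.     0.     0.0001] Rm z [ 3.e-04  3.e-04 -1.e+00] yaw -180.0 F [ 1.1  -0.26 -0.21] last [ 0.5187 -0.2266  0.0976] w 0.203 t 7.48
SHIFT [0.0004 0.0001 0.0118] TURN [-0.0001  0.0001  0.    ]
```

```bash
python3 -m creep '[[0,0,0,0.003,0,0,0],[0,0,0,0.006,0,0,0],[0,0,0,0.006,0,0,0]]'; python3 -m creep '[[0,0,0,0.004,0,0,0],[0,0,0,0.004,0,0,0]]'; python3 - <<'E'
from h import *
plan(target=[.5187,-.2267,.094],yaw=180,n=2)
E
```

```text
time_s: 7.73
tcp_pos: [0.5188, -0.2267, 0.0962]
ee_rot: [[0.0, -1.0, 0.0], [-1.0, -0.0, -0.0], [0.0, -0.0, -1.0]]
wrist_force: [0.1, 0.1, 2.2]
gripper_width: 0.207
time_s: 7.9
tcp_pos: [0.5192, -0.2269, 0.0961]
ee_rot: [[0.001, -1.0, 0.002], [-1.0, -0.001, -0.001], [0.001, -0.002, -1.0]]
wrist_force: [-1.4, 0.7, 5.9]
gripper_width: 0.203
n 2 mean [ 0.5192 -0.2269  0.096 ] std [0. 0. 0.] Rm z [ 1.5e-03 -6.0e-04 -1.0e+00] yaw -179.95 F [-1.83  0.77  6.13] last [ 0.5191 -0.2269  0.096 ] w 0.205 t 7.95
SHIFT [-0.0005  0.0015  0.0068] TURN [-0.0005 -0.0002  0.0002]
```

```bash
python3 -m creep '[[0,0,0,0.005,0,0,0],[0,0,0,0.008,0,0,0],[0,0,0,0.008,0,0,0]]'; python3 - <<'E'
from h import *
for c in('scene','side'):
  im=r.capture(c)
  if c=='scene': a=cv2.resize(im[240:340,340:440],None,fx=4,fy=4,interpolation=2)
  if c=='side': b=cv2.resize(im[210:310,300:400],None,fx=4,fy=4,interpolation=2)
cv2.imwrite('pics/c9.png',np.hstack([a,b]))
plan(target=[.5187,-.2267,.096],yaw=180,n=2)
E
```

```text
time_s: 8.2
tcp_pos: [0.5202, -0.2272, 0.0958]
ee_rot: [[0.002, -1.0, 0.004], [-1.0, -0.002, -0.002], [0.002, -0.004, -1.0]]
wrist_force: [-2.0, 1.1, 10.4]
gripper_width: 0.207
n 2 mean [ 0.5201 -0.2272  0.0957] std [0. 0. 0.] Rm z [ 0.0041 -0.0018 -1.    ] yaw -179.91 F [-2.23  1.46  9.92] last [ 0.5201 -0.2272  0.0957] w 0.209 t 8.35
SHIFT [-0.0017  0.0045 -0.0009] TURN [-0.0013 -0.0006  0.0005]
```

View pics/c9.png

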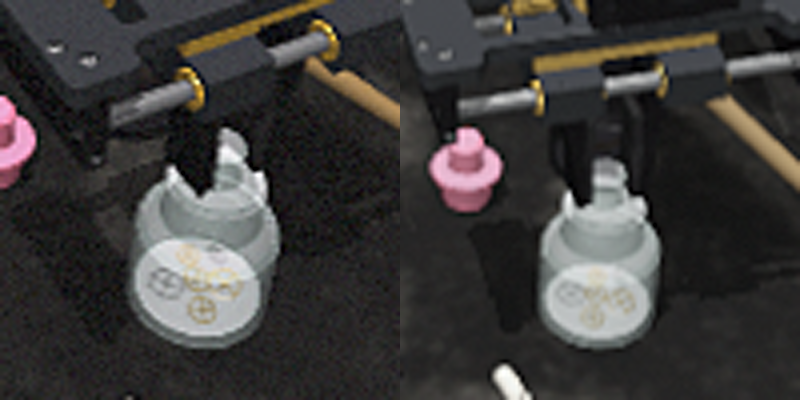

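```bash
python3 -m creep '[[0,-0.0017,0.0045,0.002,-0.0013,-0.0006,0.0005],[0,-0.0017,0.0045,0.002,-0.0013,-0.0006,0.0005],[0.3,-0.0017,0.0045,0.0,-0.0013,-0.0006,0.0005],[0.5,-0.0017,0.0045,0,-0.0013,-0.0006,0.0005],[0.5,-0.0017,0.0045,0,-0.0013,-0.0006,0.0005]]'; python3 - <<'E'
from h import *
plan(target=[.5187,-.2267,.15],yaw=180,n=2)
E
```

```text
time_s: 8.77
tcp_pos: [0.5183, -0.2266, 0.0951]
ee_rot: [[-0.0, -1.0, -0.001], [-1.0, 0.0, 0.0], [-0.0, 0.001, -1.0]]
wrist_force: [-0.3, 0.6, -0.5]
gripper_width: 0.354
n 2 mean [ 0.5183 -0.2266  0.0951] std [0. 0. 0.] Rm z [-1.1e-03  4.0e-04 -1.0e+00] yaw 179.99 F [-0.14  0.38 -0.46] last [ 0.5183 -0.2266  0.0951] w 0.398 t 8.82
SHIFT [ 0.0002 -0.001  -0.183 ] TURN [ 0.0004  0.0001 -0.    ]
```

```bash
python3 -m creep '[[0.5,0,0,-0.03,0,0,0],[0.5,0,0,-0.1,0,0,0],[0.5,0,0,-0.2,0,0,0],[0.5,0,0,-0.2,0,0,0],[0.5,0,0,-0.2,0,0,0]]'>/dev/null; python3 -m creep '[[0.5,0,0,0,0,0,0]]' ; python3 - <<'E'
from h import *
for c in('scene','side'):
  im=r.capture(c)
  if c=='scene': a=cv2.resize(im[240:340,340:440],None,fx=4,fy=4,interpolation=2)
  if c=='side': b=cv2.resize(im[210:310,300:400],None,fx=4,fy=4,interpolation=2)
cv2.imwrite('pics/c10.png',np.hstack([a,b]))
im=r.capture('wrist');cv2.imwrite('pics/w10.png',im)
plan(target=[.5187,-.2267,.15],yaw=180,n=2)
E
```

```text
time_s: 9.32
tcp_pos: [0.519, -0.2266, 0.1571]
ee_rot: [[-0.0, -1.0, 0.003], [-1.0, 0.0, 0.0], [-0.0, -0.003, -1.0]]
wrist_force: [0.4, 0.2, -0.8]
gripper_width: 0.501
n 2 mean [ 0.5191 -0.2267  0.1567] std [0.     0.     0.0001] Rm z [ 1.9e-03 -1.0e-04 -1.0e+00] yaw 180.0 F [ 0.47 -0.04  0.42] last [ 0.5191 -0.2267  0.1566] w 0.5 t 9.52
SHIFT [-0.0001  0.0014  0.022 ] TURN [-0.0006 -0.     -0.    ]
```

View pics/c10.png

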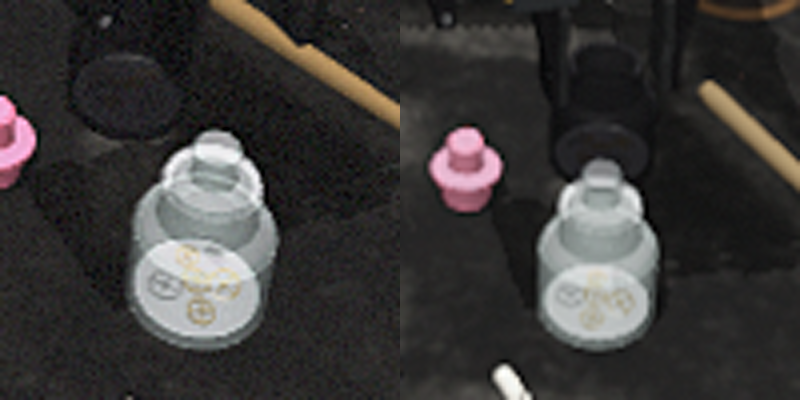

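View pics/w10.png

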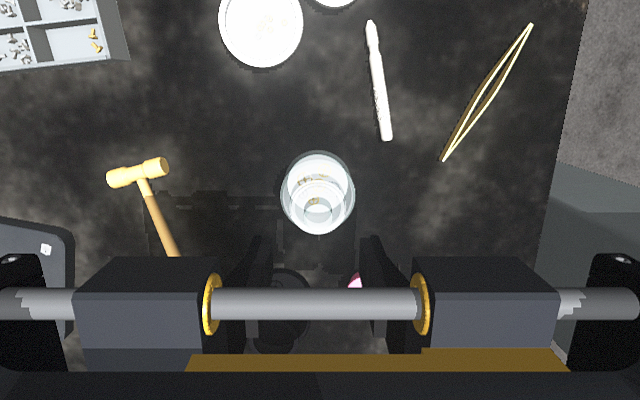

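```bash
python3 - <<'E'
from h import *
a=np.linspace(0,2*np.pi,90)
o=[]
im=cv2.imread('pics/c10.png')
for c,off,h in(('scene',(340,240),im[:,:400]),('side',(300,210),im[:,400:])):
  raw=h.copy();
  # anchor: jar xy found by base/rim in this camera (calibration offset): use fits below
  for (x,y) in((.5187,-.2267),):
    for z,R,col in((.091,.0095,(0,0,255)),(.072,.0185,(0,255,0)),(.068,.02,(255,255,0)),(.042,.029,(255,0,255)),(.0,.029,(0,255,255))):
      q=np.array([proj(c,[x+R*np.cos(t),y+R*np.sin(t),z]) for t in a])
      q=((q-off)*4+2).astype(np.int32);cv2.polylines(h,[q.reshape(-1,1,2)],True,col,1)
  o.append(np.hstack([raw[80:370,80:330],h[80:370,80:330]]))
cv2.imwrite('pics/ov10.png',cv2.resize(np.vstack(o),None,fx=1.03,fy=1.03))
im=cv2.imread('pics/w10.png');cv2.imwrite('pics/w10c.png',cv2.resize(im[140:245,260:370],None,fx=5,fy=5,interpolation=2))
nom=np.c_[[0,-1,0],[-1,0,0],[0,0,-1.]]
E
```

```text
(no output)
```

View pics/ov10.png

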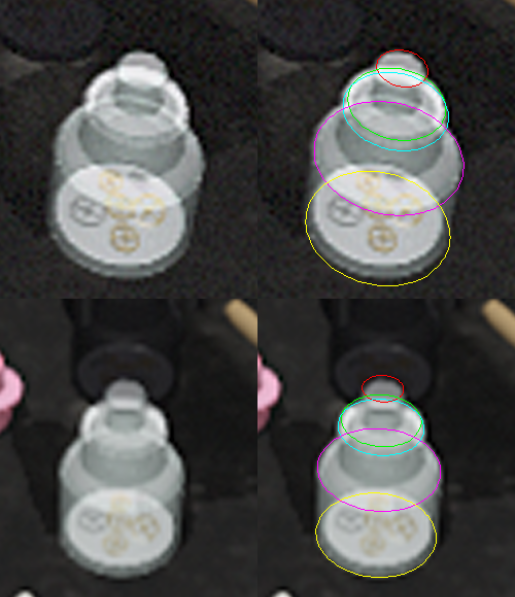

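View pics/w10c.png

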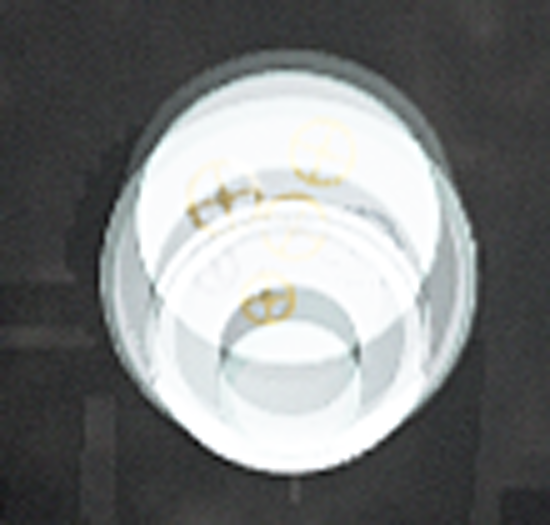

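The side view overlay agrees with a seated stopper within about 1 mm, but the scene view is a few pixels off. I'll settle it by pressing lightly on the stopper with shut fingers: seated, the top is at 91 mm, so contact should come at TCP z = 0.108.

```bash
python3 -m creep '[[0,0,0.001,0,-0.0006,0,0],[0,0,0.001,0,-0.0006,0,0],[0,0,0.001,0,-0.0006,0,0],[0,0,0.001,0.07,-0.0006,0,0],[0,0,0.001,0.13,-0.0006,0,0]]'; python3 -m creep '[[0,0,0,0,0,0,0],[0,0,0,0,0,0,0]]'; python3 - <<'E'
from h import *
plan(target=[.5187,-.2267,.110],yaw=180,n=2)
E
```

```text
time_s: 9.93
tcp_pos: [0.5196, -0.2268, 0.1178]
ee_rot: [[-0.0, -1.0, 0.002], [-1.0, 0.0, -0.0], [0.0, -0.002, -1.0]]
wrist_force: [-0.3, -0.5, -1.2]
gripper_width: 0.205
time_s: 10.1
tcp_pos: [0.5191, -0.2269, 0.1171]
ee_rot: [[0.0, -1.0, 0.0], [-1.0, -0.0, -0.0], [0.0, -0.0, -1.0]]
wrist_force: [0.3, 0.2, 1.1]
gripper_width: 0.056
n 2 mean [ 0.5195 -0.2269  0.1177] std [0.0004 0.0001 0.0005] Rm z [ 1.4e-03 -7.0e-04 -1.0e+00] yaw -179.98 F [0.28 0.49 0.76] last [ 0.52   -0.227   0.1182] w 0.034 t 10.15
SHIFT [-0.0011  0.0043  0.0274] TURN [-0.0008 -0.0003  0.0001]
```

```bash
python3 -m creep '[[0,-0.001,0.004,0.013,-0.0008,0,0],[0,-0.001,0.004,0.026,-0.0008,0,0],[0,-0.001,0.004,0.026,-0.0008,0,0],[0,-0.001,0.004,0.026,-0.0008,0,0]]'; python3 -m creep '[[0,0,0,0.004,0,0,0],[0,0,0,0.007,0,0,0],[0,0,0,0.007,0,0,0]]';python3 -m creep '[[0,0,0,0.004,0,0,0],[0,0,0,0.007,0,0,0],[0,0,0,0.007,0,0,0]]'
```

```text
time_s: 10.48
tcp_pos: [0.5188, -0.2268, 0.1106]
ee_rot: [[0.0, -1.0, 0.0], [-1.0, -0.0, -0.001], [0.001, -0.0, -1.0]]
wrist_force: [-0.3, 0.8, 0.0]
gripper_width: 0.004
time_s: 10.73
tcp_pos: [0.519, -0.2268, 0.1087]
ee_rot: [[0.001, -1.0, 0.001], [-1.0, -0.001, -0.001], [0.001, -0.001, -1.0]]
wrist_force: [0.1, -0.3, 0.1]
gripper_width: 0.007
time_s: 10.98
tcp_pos: [0.5193, -0.227, 0.1085]
ee_rot: [[0.001, -1.0, 0.002], [-1.0, -0.001, -0.002], [0.002, -0.002, -1.0]]
wrist_force: [-3.2, 0.9, 9.9]
gripper_width: 0.008
```

Contact came at TCP z of about 0.1085, which puts the stopper's top at 91.5 mm, so it is fully home. Next I'll rise, open, and grip the neck.

```bash
python3 -m creep '[[0,0,0,-0.04,0,0,0],[0.7,0,0,-0.09,0,0,0],[0.7,0,0,-0.09,0,0,0],[0.7,0,0,-0.09,0,0,0],[0.7,0,0,-0.09,0,0,0]]';  python3 - <<'E'
from h import *
plan(target=[.5187,-.2267,.070],yaw=180,n=3)
E
```

```text
time_s: 11.4
tcp_pos: [0.5188, -0.2268, 0.1349]
ee_rot: [[0.001, -1.0, 0.001], [-1.0, -0.001, -0.002], [0.002, -0.001, -1.0]]
wrist_force: [0.5, -0.1, -0.6]
gripper_width: 0.221
n 3 mean [ 0.5187 -0.2268  0.1347] std [0.0001 0.     0.0002] Rm z [ 3.0e-04 -1.6e-03 -1.0e+00] yaw -179.93 F [ 0.26 -0.18 -0.25] last [ 0.5186 -0.2268  0.1345] w 0.312 t 11.5
SHIFT [-6.000e-04 -2.000e-04  2.151e-01] TURN [ 0.     -0.0005  0.0004]
```

```bash
python3 -m creep '[[0.7,0,0,0,0,-0.0005,0],[0.7,0,0,0,0,-0.0005,0],[0.7,0,0,0,0,-0.0005,0],[0.7,0,0,0,0,-0.0005,0]]';  python3 - <<'E'
from h import *
plan(target=[.5187,-.2267,.070],yaw=180,n=3)
im=r.capture('wrist');cv2.imwrite('pics/w11.png',im)
E
```

```text
time_s: 11.83
tcp_pos: [0.5186, -0.2268, 0.1343]
ee_rot: [[0.001, -1.0, -0.001], [-1.0, -0.001, 0.0], [-0.0, 0.001, -1.0]]
wrist_force: [1.2, 0.6, 0.5]
gripper_width: 0.618
n 3 mean [ 0.5186 -0.2268  0.1343] std [0.     0.     0.0001] Rm z [-5.e-04  0.e+00 -1.e+00] yaw -179.93 F [0.1  0.27 0.5 ] last [ 0.5187 -0.2268  0.1344] w 0.672 t 11.93
SHIFT [-3.000e-04 -2.000e-04  2.148e-01] TURN [ 0.0001 -0.      0.0004]
```

View pics/w11.png

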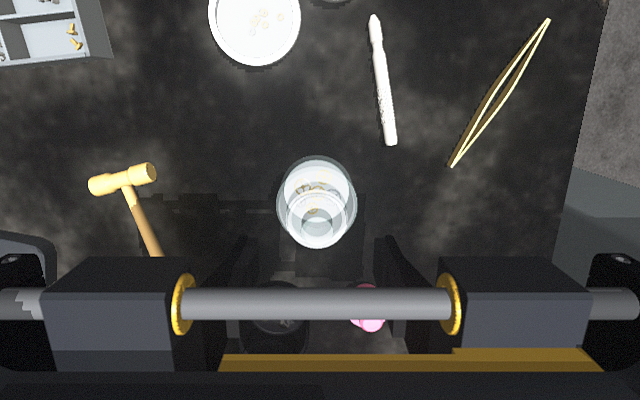

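```bash
python3 -m creep '[[0.7,0,0,0.08,0,0,0.0004],[0.7,0,0,0.16,0,0,0.0004],[0.7,0,0,0.215,0,0,0.0004],[0.7,0,0,0.215,0,0,0.0004],[0.7,0,0,0.215,0,0,0.0004]]';  python3 - <<'E'
from h import *
plan(target=[.5187,-.2267,.070],yaw=180,n=3)
im=r.capture('wrist');cv2.imwrite('pics/w12.png',im[100:330,150:490])
E
```

```text
time_s: 12.4
tcp_pos: [0.5184, -0.2268, 0.0696]
ee_rot: [[0.0, -1.0, -0.002], [-1.0, -0.0, -0.0], [0.0, 0.002, -1.0]]
wrist_force: [0.6, -0.2, 0.1]
gripper_width: 0.694
n 3 mean [ 0.5191 -0.227   0.0705] std [0.0006 0.0001 0.0007] Rm z [ 2.e-04 -5.e-04 -1.e+00] yaw -179.98 F [ 0.6  -0.05  0.23] last [ 0.5197 -0.2271  0.0712] w 0.695 t 12.5
SHIFT [-0.0012  0.0033  0.0041] TURN [-0.0007 -0.0002  0.0001]
```

View pics/w12.png

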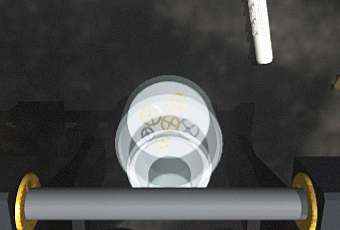

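```bash
python3 -m creep '[[0.7,-0.001,0.003,0.004,-0.0007,0,0],[0.5,-0.001,0.003,0.004,-0.0007,0,0],[0.3,-0.001,0.003,0.004,-0.0007,0,0],[0.2,-0.001,0.003,0.004,-0.0007,0,0],[0.2,-0.001,0.003,0.004,-0.0007,0,0]]'; python3 -m creep '[[0.2,0,0,0,0,0,0],[0.2,0,0,0,0,0,0]]'; python3 - <<'E'
from h import *
plan(target=[.5187,-.2267,.190],yaw=180,n=3)
E
```

```text
time_s: 12.97
tcp_pos: [0.5189, -0.2268, 0.0705]
ee_rot: [[0.0, -1.0, 0.001], [-1.0, -0.0, -0.001], [0.001, -0.001, -1.0]]
wrist_force: [-1.8, 0.1, 0.6]
gripper_width: 0.478
time_s: 13.13
tcp_pos: [0.5185, -0.2268, 0.0705]
ee_rot: [[0.0, -1.0, -0.0], [-1.0, -0.0, -0.001], [0.001, 0.0, -1.0]]
wrist_force: [-2.1, -0.5, 1.2]
gripper_width: 0.451
n 3 mean [ 0.5186 -0.2267  0.0705] std [0. 0. 0.] Rm z [ 0.e+00 -7.e-04 -1.e+00] yaw -179.98 F [-1.32 -0.27  1.21] last [ 0.5186 -0.2267  0.0705] w 0.451 t 13.23
SHIFT [ 2.000e-04 -3.000e-04 -3.983e-01] TURN [-0.     -0.0002  0.0001]
```

```bash
python3 -m creep '[[0.2,0,0,-0.03,0,0,0],[0.2,0,0,-0.12,0,0,0],[0.2,0,0,-0.22,0,0,0],[0.2,0,0,-0.32,0,0,0],[0.2,0,0,-0.4,0,0,0]]'; python3 -m creep '[[0.2,0,0,0,0,0,0],[0.2,0,0,0,0,0,0]]'; python3 - <<'E'
from h import *
sc=lambda x,y:(260+x/3-.33,150+y/3-.33); sd=lambda x,y:(240+x/3-.33,130+y/3-.33)
print(onplane('scene',sc(198,118),.022),onplane('side',sd(279,170),.022))
for nm,p,q in(('nl',(170,180),(238,208)),('nr',(280,146),(343,197))):print(nm,onplane('scene',sc(*p),.022),onplane('side',sd(*q),.022))
for c in('scene','side'):
  im=r.capture(c)
  if c=='scene': a=cv2.resize(im[200:350,300:450],None,fx=2.6,fy=2.6,interpolation=2)
  if c=='side': b=cv2.resize(im[170:320,270:420],None,fx=2.6,fy=2.6,interpolation=2)
cv2.imwrite('pics/c13.png',np.hstack([a,b]))
plan(target=[.57,.20,.25],yaw=180,n=2)
E
```

```text
time_s: 13.65
tcp_pos: [0.519, -0.2267, 0.193]
ee_rot: [[0.0, -1.0, 0.002], [-1.0, -0.0, -0.001], [0.001, -0.002, -1.0]]
wrist_force: [0.4, -0.2, -1.5]
gripper_width: 0.451
time_s: 13.82
tcp_pos: [0.5197, -0.2267, 0.1947]
ee_rot: [[0.0, -1.0, 0.006], [-1.0, -0.0, -0.001], [0.001, -0.006, -1.0]]
wrist_force: [0.6, 0.4, -3.7]
gripper_width: 0.453
[0.5738178  0.12064319 0.022     ] [0.57306823 0.11205959 0.022     ]
nl [0.52142953 0.05991939 0.022     ] [0.52586092 0.06277456 0.022     ]
nr [0.61203962 0.06262481 0.022     ] [0.61409143 0.05936592 0.022     ]
n 2 mean [ 0.5177 -0.2263  0.1912] std [0.0001 0.     0.0003] Rm z [-1.2e-03  2.0e-04 -1.0e+00] yaw 179.99 F [ 0.07 -0.06 -3.15] last [ 0.5176 -0.2263  0.191 ] w 0.451 t 13.97
SHIFT [-1.4211 -0.1741 -0.1968] TURN [ 0.0006  0.0001 -0.    ]
```

View pics/c13.png

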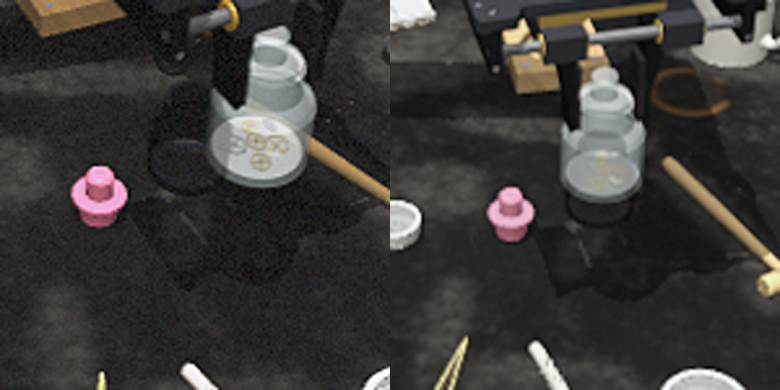

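```bash
python3 -m creep '[[0.2,-0.06,-0.01,-0.05,0,0,0],[0.2,-0.17,-0.03,-0.12,0,0,0],[0.2,-0.3,-0.05,-0.18,0,0,0],[0.2,-0.43,-0.07,-0.2,0,0,0],[0.2,-0.56,-0.09,-0.2,0,0,0]]'; python3 - <<'E'
from h import *
todo([.57,.20,.25],180)
E
```

```text
time_s: 14.38
tcp_pos: [0.5453, -0.0568, 0.2514]
ee_rot: [[-0.001, -1.0, -0.001], [-1.0, 0.001, 0.0], [-0.0, 0.001, -1.0]]
wrist_force: [1.5, -0.5, -2.5]
gripper_width: 0.452
t 14.38 tcp [ 0.5453 -0.0568  0.2514] yaw 180.0 shift [-0.856  -0.0819  0.0048] turn [ 0.0002  0.     -0.0002] F [ 1.5 -0.5 -2.5] w 0.452 rows 6.2 0.0
```

```bash
python3 -m creep '[[0.2,-0.13,-0.01,0,0,0,0],[0.2,-0.26,-0.025,0,0,0,0],[0.2,-0.39,-0.04,0,0,0,0],[0.2,-0.52,-0.05,0,0,0,0],[0.2,-0.64,-0.06,0,0,0,0]]' >/dev/null;  python3 -m creep '[[0.2,-0.1,-0.01,0,0,0,0],[0.2,-0.19,-0.02,0,0,0,0],[0.2,-0.22,-0.02,0,0,0,0],[0.2,-0.22,-0.02,0,0,0,0],[0.2,-0.22,-0.02,0,0,0,0]]'; python3 - <<'E'
from h import *
r.capture('wrist')
r.capture('wrist')
s=r.sense();im=r.capture('wrist');cv2.imwrite('pics/w14.png',im);np.savez('s14.npz',tcp_pos=s['tcp_pos'],ee_rot=s['ee_rot'])
todo([.57,.20,.25],180)
print([wproj([.572,.118,z],s).round(1) for z in(.012,.022)])
E
```

```text
time_s: 15.22
tcp_pos: [0.5678, 0.203, 0.2472]
ee_rot: [[0.0, -1.0, -0.008], [-1.0, -0.0, -0.004], [0.004, 0.008, -1.0]]
wrist_force: [0.1, -0.1, -2.4]
gripper_width: 0.452
t 15.37 tcp [0.5683 0.2018 0.2486] yaw 179.9 shift [ 0.0061 -0.0058 -0.0047] turn [ 0.0018 -0.0007 -0.0006] F [ 0.  -0.3 -2.2] w 0.451 rows 0.1 0.0
[array([311.1,  83. ]), array([311.,  83.])]
```

View pics/w14.png

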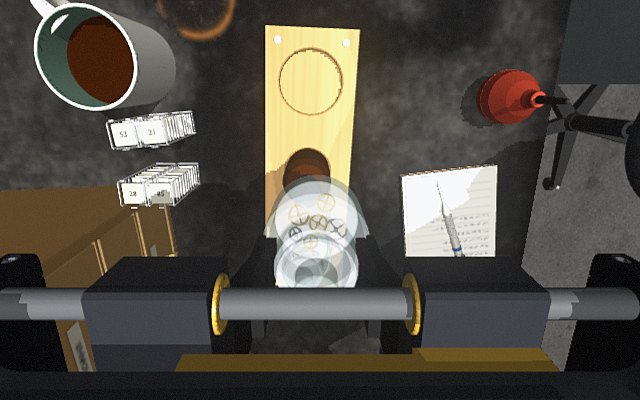

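Wrist view: the empty recess is at about (311,81), the bottle at (305,170), the held jar at (318,230) and the blower at (515,97).

```bash
python3 - <<'E'
from h import *
im=cv2.imread('pics/w14.png');cv2.imwrite('pics/w14c.png',cv2.resize(im[15:130,255:370],None,fx=5,fy=5,interpolation=2))
s=np.load('s14.npz')
a=np.linspace(0,2*np.pi,73)
for z in(.022,.012):
  q=np.array([wproj([.572+.0315*np.cos(t),.118+.0315*np.sin(t),z],s) for t in a]);print(z,((q.min(0)-[255,15])*5).round(0),((q.max(0)-[255,15])*5).round(0))
E
```

```text
0.022 [122. 170.] [438. 502.]
0.012 [126. 174.] [434. 498.]
```

View pics/w14c.png

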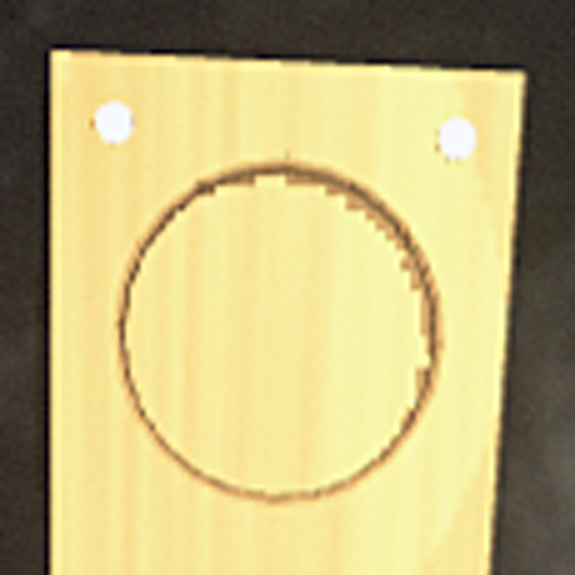

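```bash
python3 - <<'E'
from h import *
todo([.572,.165,.21],180)
E
python3 -m creep '[[0.2,0.05,-0.006,0.03,0.0018,-0.0007,0],[0.2,0.1,-0.012,0.08,0.0018,-0.0007,0],[0.2,0.122,-0.012,0.128,0.0018,-0.0007,0],[0.2,0.122,-0.012,0.128,0.0018,-0.0007,0],[0.2,0.122,-0.012,0.128,0.0018,-0.0007,0]]' >/dev/null;  python3 -m creep '[[0.2,0,0,0,0,0,0],[0.2,0,0,0,0,0,0]]'; python3 - <<'E'
from h import *
avg(5)
s=r.sense();im=r.capture('wrist');cv2.imwrite('pics/w15.png',im);np.savez('s15.npz',tcp_pos=s['tcp_pos'],ee_rot=s['ee_rot'])
cv2.imwrite('pics/w15c.png',cv2.resize(im[60:300,220:420],None,fx=4,fy=2.5,interpolation=2))
a=np.linspace(0,2*np.pi,73)
for z in(.022,.012):
  q=np.array([wproj([.572+.0315*np.cos(t),.117+.0315*np.sin(t),z],s) for t in a]);print(z,((q.min(0)-[220,60])*[4,2.5]).round(0),((q.max(0)-[220,60])*[4,2.5]).round(0))
g=s['tcp_pos'][2]-.0705
for z,R in((0,.029),(.042,.029),(.068,.02)):
  q=np.array([wproj([s['tcp_pos'][0]+R*np.cos(t),s['tcp_pos'][1]+R*np.sin(t),g+z],s) for t in a]);print('jar',z,((q.min(0)-[220,60])*[4,2.5]).round(0),((q.max(0)-[220,60])*[4,2.5]).round(0))
E
```

```text
t 15.37 tcp [0.5683 0.2018 0.2486] yaw 179.9 shift [ 0.1225 -0.0134  0.1288] turn [ 0.0018 -0.0007 -0.0006] F [ 0.  -0.3 -2.2] w 0.451 rows 1.3 0.0
time_s: 15.95
tcp_pos: [0.5721, 0.1639, 0.2114]
ee_rot: [[-0.004, -1.0, 0.001], [-1.0, 0.004, -0.0], [0.0, -0.001, -1.0]]
wrist_force: [0.1, 0.3, -2.4]
gripper_width: 0.452
n 5 mean [0.5718 0.1641 0.2111] std [0.0002 0.0001 0.0002] Rm z [ 8.e-04 -1.e-04 -1.e+00] yaw 179.81 F [ 0.38 -0.06 -2.52] last [0.5716 0.1641 0.2107] w 0.45 t 16.15
0.022 [247.  71.] [520. 244.]
0.012 [251.  71.] [516. 239.]
jar 0 [208. 285.] [566. 495.]
jar 0.042 [171. 335.] [605. 583.]
jar 0.068 [217. 425.] [561. 617.]
```

View pics/w15c.png

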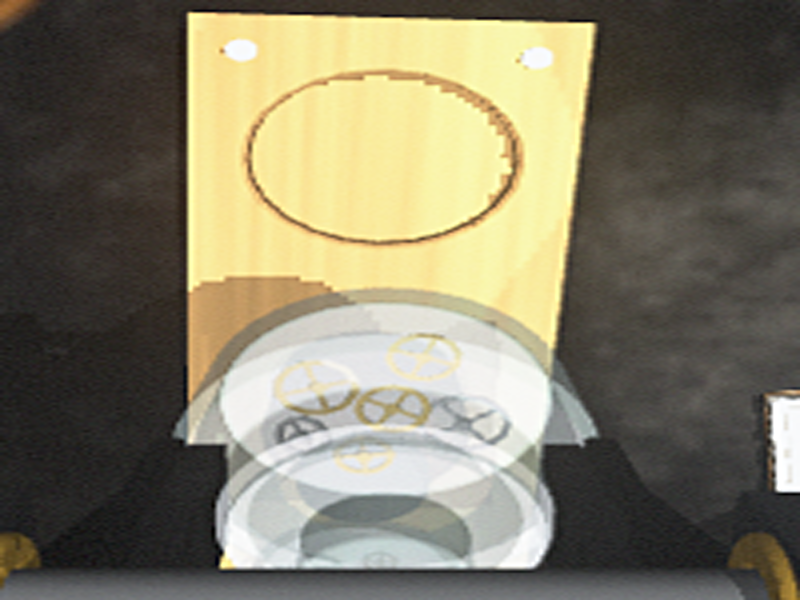

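```bash
python3 - <<'E'
from h import *
s=np.load('s14.npz')
print('mug rim near',wplane([137,70],s,.09),'blower tip',wplane([540,100],s,.11),wplane([482,97],s,.05))
im=cv2.imread('pics/scene0.png')
plan(target=[.5715,.1162,.12],yaw=180,n=2)
E
```

```text
mug rim near [0.71118331 0.10823597 0.09      ] blower tip [0.39448381 0.13107334 0.11      ] [0.41230494 0.1307385  0.05      ]
n 2 mean [0.5715 0.164  0.2104] std [0.     0.     0.0001] Rm z [-3.e-04 -5.e-04 -1.e+00] yaw 179.81 F [-0.23 -0.34 -2.51] last [0.5715 0.164  0.2104] w 0.451 t 16.25
SHIFT [ 0.1592 -0.0008  0.3014] TURN [ 0.0001 -0.0002 -0.001 ]
```

```bash
python3 -m creep '[[0.2,0.06,0,0.02,0,0,-0.001],[0.2,0.14,-0.001,0.08,0,0,-0.001],[0.2,0.16,-0.001,0.18,0,0,-0.001],[0.2,0.16,-0.001,0.26,0,0,-0.001],[0.2,0.16,-0.001,0.3,0,0,-0.001]]' >/dev/null;  python3 -m creep '[[0.2,0,0,0,0,0,0],[0.2,0,0,0,0,0,0]]'; python3 - <<'E'
from h import *
avg(4)
s=r.sense();im=r.capture('wrist');cv2.imwrite('pics/w16.png',im)
cv2.imwrite('pics/w16c.png',cv2.resize(im[100:300,200:440],None,fx=3.3,fy=2.9,interpolation=2))
o=[]
for c in('scene','side'):
  im=r.capture(c)
  if c=='scene': a=cv2.resize(im[110:220,260:370],None,fx=3.6,fy=3.6,interpolation=2)
  if c=='side': b=cv2.resize(im[110:220,280:390],None,fx=3.6,fy=3.6,interpolation=2)
cv2.imwrite('pics/c16.png',np.hstack([a,b]))
plan(target=[.5715,.1162,.0825],yaw=180,n=2)
E
```

```text
time_s: 16.83
tcp_pos: [0.5692, 0.1145, 0.1165]
ee_rot: [[-0.002, -1.0, -0.008], [-1.0, 0.002, -0.003], [0.003, 0.008, -1.0]]
wrist_force: [0.3, -0.1, -2.0]
gripper_width: 0.451
n 4 mean [0.5702 0.115  0.1179] std [0.0006 0.0003 0.0009] Rm z [-0.0045 -0.0021 -1.    ] yaw 179.93 F [ 0.32  0.26 -1.69] last [0.5708 0.1154 0.1189] w 0.454 t 16.98
n 2 mean [0.5703 0.1152 0.1185] std [0.0001 0.     0.0001] Rm z [-0.0034 -0.0012 -1.    ] yaw 179.92 F [ 0.06  0.25 -1.98] last [0.5702 0.1151 0.1184] w 0.448 t 17.18
SHIFT [-0.0038 -0.0049  0.1195] TURN [ 0.0011 -0.0004 -0.0004]
```

View pics/w16c.png

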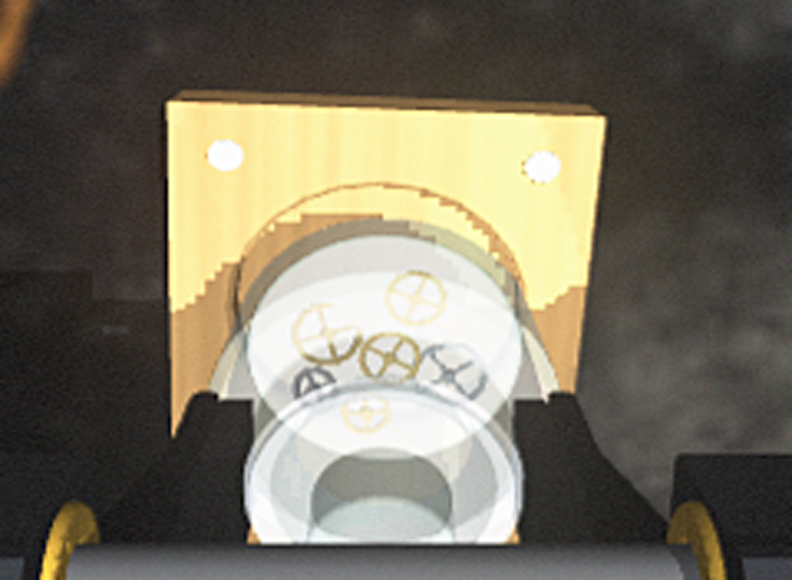

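View pics/c16.png

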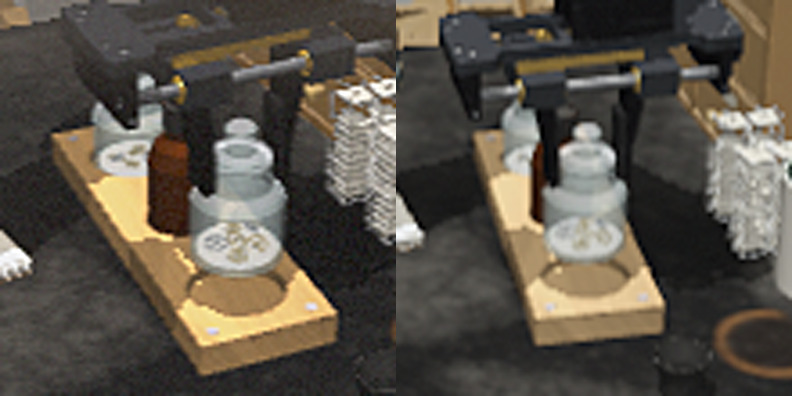

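```bash
python3 -m creep '[[0.2,-0.0038,-0.0049,0.02,0.0011,-0.0004,-0.0004],[0.2,-0.0038,-0.0049,0.05,0.0011,-0.0004,-0.0004],[0.2,-0.0038,-0.0049,0.077,0.0011,-0.0004,-0.0004],[0.2,-0.0038,-0.0049,0.077,0.0011,-0.0004,-0.0004],[0.2,-0.0038,-0.0049,0.077,0.0011,-0.0004,-0.0004]]' >/dev/null; python3 - <<'E'
from h import *
avg(5)
s=r.sense();im=r.capture('wrist');cv2.imwrite('pics/w17c.png',cv2.resize(im[100:300,200:440],None,fx=3.3,fy=2.9,interpolation=2))
a=np.linspace(0,2*np.pi,73)
sc=np.array([3.3,2.9]);of=[200,100]
for nm,x,y,z,R in(('recess',.572,.117,.022,.0315),('jarbase',s['tcp_pos'][0],s['tcp_pos'][1],s['tcp_pos'][2]-.0705,.029)):
  q=np.array([wproj([x+R*np.cos(t),y+R*np.sin(t),z],s) for t in a]);print(nm,((q.min(0)-of)*sc).round(0),((q.max(0)-of)*sc).round(0))
plan(target=[.5715,.1162,.0825],yaw=180,n=2)
E
```

```text
n 5 mean [0.5715 0.1161 0.0949] std [0.0004 0.0002 0.0005] Rm z [-6.e-04 -5.e-04 -1.e+00] yaw 179.99 F [ 0.04  0.06 -2.47] last [0.5718 0.1163 0.0955] w 0.449 t 17.8
recess [226. 203.] [543. 464.]
jarbase [238. 215.] [533. 458.]
n 2 mean [0.5718 0.1163 0.0956] std [0. 0. 0.] Rm z [ 6.e-04  2.e-04 -1.e+00] yaw 179.99 F [ 0.18 -0.49 -3.03] last [0.5718 0.1163 0.0956] w 0.452 t 17.9
SHIFT [0.0003 0.001  0.0437] TURN [-0.0002  0.0001 -0.0001]
```

View pics/w17c.png

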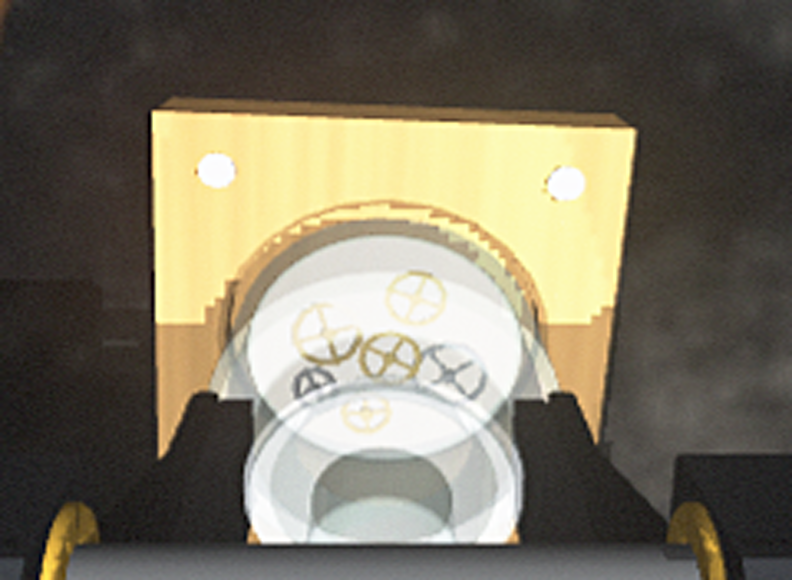

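```bash
python3 -m creep '[[0.2,0.004,0.001,0,0,0,0],[0.2,0.004,0.001,0.009,0,0,0],[0.2,0.004,0.001,0.018,0,0,0],[0.2,0.004,0.001,0.027,0,0,0],[0.2,0.004,0.001,0.031,0,0,0]]'; python3 - <<'E'
from h import *
plan(target=[.5715,.1152,.0825],yaw=180,n=4)
E
```

```text
time_s: 18.32
tcp_pos: [0.5713, 0.115, 0.0857]
ee_rot: [[-0.0, -1.0, -0.0], [-1.0, 0.0, 0.0], [-0.0, 0.0, -1.0]]
wrist_force: [0.2, 0.5, -2.4]
gripper_width: 0.447
n 4 mean [0.5713 0.115  0.0858] std [0.0001 0.     0.0002] Rm z [-1.e-04 -0.e+00 -1.e+00] yaw 179.99 F [ 0.5   0.23 -2.44] last [0.5714 0.1151 0.086 ] w 0.447 t 18.47
SHIFT [-0.0004 -0.0003  0.0118] TURN [-0.  0. -0.]
```

```bash
python3 -m creep '[[0.2,0,0,0.003,0,0,0],[0.2,0,0,0.006,0,0,0],[0.2,0,0,0.009,0,0,0],[0.2,0,0,0.009,0,0,0]]'; python3 -m creep '[[0.2,0,0,0.002,0,0,0],[0.2,0,0,0.003,0,0,0],[0.2,0,0,0.003,0,0,0]]'
```

```text
time_s: 18.8
tcp_pos: [0.5714, 0.1151, 0.0831]
ee_rot: [[-0.0, -1.0, -0.0], [-1.0, 0.0, -0.0], [0.0, 0.0, -1.0]]
wrist_force: [-0.0, -0.1, -3.1]
gripper_width: 0.451
time_s: 19.05
tcp_pos: [0.5715, 0.1152, 0.0825]
ee_rot: [[0.0, -1.0, 0.0], [-1.0, -0.0, 0.0], [-0.0, -0.0, -1.0]]
wrist_force: [-0.7, 0.6, -0.5]
gripper_width: 0.447
```

```bash
python3 -m creep '[[0.2,0,0,0.0015,0,0,0],[0.2,0,0,0.0015,0,0,0],[0.2,0,0,0.0015,0,0,0]]'; python3 - <<'E'
from h import *
plan(target=[.5715,.1152,.0825],yaw=180,n=2)
E
```

```text
time_s: 19.3
tcp_pos: [0.5715, 0.1152, 0.0825]
ee_rot: [[0.0, -1.0, 0.0], [-1.0, -0.0, 0.0], [-0.0, -0.0, -1.0]]
wrist_force: [-2.2, -0.4, 1.6]
gripper_width: 0.447
n 2 mean [0.5715 0.1152 0.0825] std [0. 0. 0.] Rm z [ 5.e-04  1.e-04 -1.e+00] yaw -179.99 F [-1.9   0.08  2.19] last [0.5715 0.1152 0.0825] w 0.446 t 19.35
SHIFT [ 0.     -0.0001  0.    ] TURN [-0.0001  0.      0.    ]
```

The jar is seated: contact came at TCP z = 0.0825, as predicted. I'll release slowly to 0.7 and rise.

```bash
python3 -m creep '[[0.46,0,0,0,0,0,0],[0.5,0,0,0,0,0,0],[0.6,0,0,0,0,0,0],[0.7,0,0,0,0,0,0],[0.7,0,0,0,0,0,0]]'; python3 -m creep '[[0.7,0,0,0,0,0,0],[0.7,0,0,0,0,0,0]]';python3 - <<'E'
from h import *
plan(target=[.5715,.1152,.22],yaw=180,n=2)
E
```

```text
time_s: 19.77
tcp_pos: [0.5718, 0.1153, 0.0825]
ee_rot: [[0.0, -1.0, 0.001], [-1.0, -0.0, 0.0], [-0.0, -0.001, -1.0]]
wrist_force: [0.1, 0.4, 0.3]
gripper_width: 0.64
time_s: 19.93
tcp_pos: [0.572, 0.1152, 0.0826]
ee_rot: [[0.0, -1.0, 0.001], [-1.0, -0.0, 0.0], [-0.0, -0.001, -1.0]]
wrist_force: [-0.2, -0.5, 0.4]
gripper_width: 0.69
n 2 mean [0.5719 0.1152 0.0826] std [0. 0. 0.] Rm z [ 1.3e-03  2.0e-04 -1.0e+00] yaw -179.99 F [ 0.03 -0.47  0.06] last [0.5719 0.1152 0.0826] w 0.691 t 19.98
SHIFT [-1.000e-04  7.000e-04 -4.582e-01] TURN [-0.0004  0.0001  0.    ]
```

```bash
python3 -m creep '[[0.7,0,0,-0.03,0,0,0],[0.7,0,0,-0.12,0,0,0],[0.7,0,0,-0.25,0,0,0],[0.7,0,0,-0.38,0,0,0],[0.7,0.0,0,-0.46,0,0,0]]'>/dev/null; python3 -m creep '[[0.7,0.1,0,0,0,0,0],[0.7,0.2,0,0,0,0,0],[0.7,0.3,0,0,0,0,0],[0.7,0.3,0,0,0,0,0],[0.7,0.3,0,0,0,0,0]]';python3 - <<'E'
from h import *
o=[]
for c in('scene','side'):
  im=r.capture(c);cv2.imwrite(f'pics/{c}18.png',im)
  if c=='scene': a=cv2.resize(im[110:220,260:370],None,fx=3.6,fy=3.6,interpolation=2)
  if c=='side': b=cv2.resize(im[110:220,280:390],None,fx=3.6,fy=3.6,interpolation=2)
cv2.imwrite('pics/c18.png',np.hstack([a,b]))
E
```

```text
time_s: 20.82
tcp_pos: [0.5733, 0.0241, 0.2266]
ee_rot: [[-0.002, -1.0, 0.009], [-1.0, 0.002, 0.002], [-0.002, -0.009, -1.0]]
wrist_force: [-0.0, 0.3, -0.6]
gripper_width: 0.697
```

View pics/c18.png

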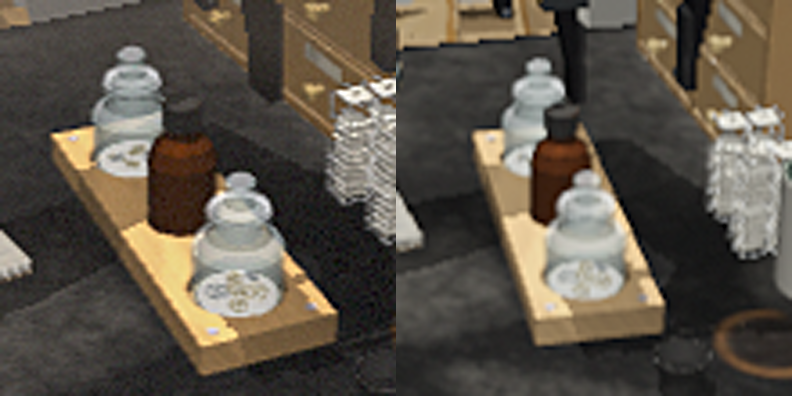

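View pics/scene18.png

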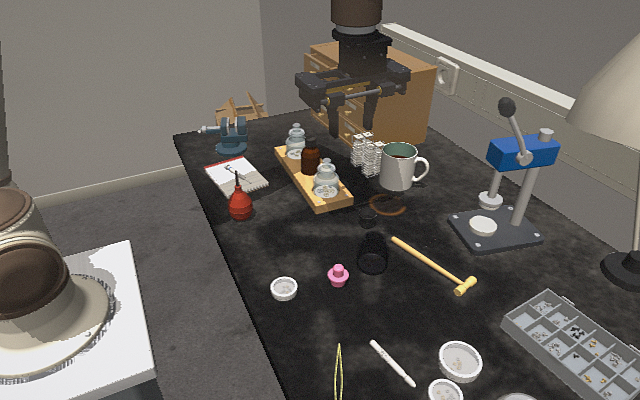

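The stoppered jar sits upright in the free place with its stopper in, like its twin. The blower at (240,203), loupe at (367,217) and tin at (284,288) are where they were. I'll let the arm settle, then hand in.

```bash
python3 -m creep '[[0.7,0,0,0,0,0,0],[0.7,0,0,0,0,0,0],[0.7,0,0,0,0,0,0]]' ; python3 - <<'E'
from h import *
a=cv2.imread('pics/scene0.png').astype(int);b=r.capture('scene').astype(int)
for n,(x0,y0,x1,y1) in dict(loupe=(358,204,378,228),blower=(227,170,255,220),tin=(270,275,299,301),pink=(325,263,349,286)).items():
    print(n,np.abs(a-b)[y0:y1,x0:x1].mean().round(1))
print(r.finish_job())
E
```

```text
time_s: 21.17
tcp_pos: [0.5735, 0.0264, 0.2262]
ee_rot: [[0.002, -1.0, 0.009], [-1.0, -0.002, 0.002], [-0.002, -0.009, -1.0]]
wrist_force: [0.2, -0.2, -0.6]
gripper_width: 0.696
loupe 5.5
blower 19.3
tin 4.9
pink 5.0
the job is handed in; nothing more can be done
None
```

```bash
python3 - <<'E'
import cv2,numpy as np
f=lambda n:cv2.resize(cv2.imread(n)[160:230,215:275],None,fx=6,fy=6,interpolation=2)
cv2.imwrite('pics/blower.png',np.hstack([f('pics/scene0.png'),f('pics/scene18.png')]))
E
```

```text
(no output)
```

View pics/blower.png

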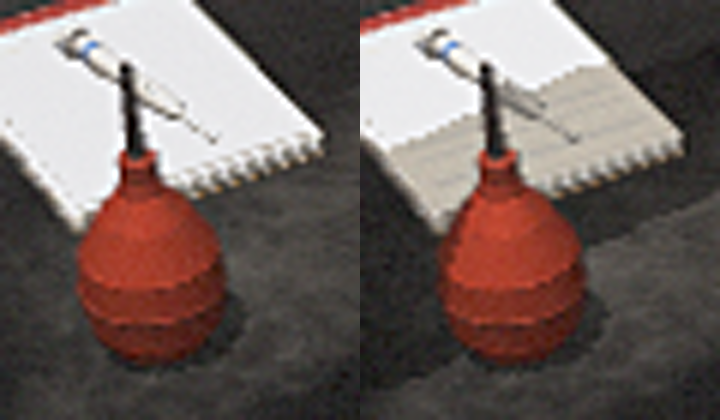

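The job is handed in at about 21 s of the 48 s allowed. The open jar was closed with the clear stopper where it stood, then carried upright by the neck and lowered into the empty place of the block. The pink stopper and the black jar were not touched.

**Stopper:** I pressed on top of it with about 10 N. Contact put its top at about 91.5 mm, against 91 mm when fully home. The side camera agreed within about 1 mm, while the scene camera was a few pixels off, so I relied on the press.

**Jar in the block:** it touched down where expected, with the force changing by only a few newtons. After release, both fixed cameras showed it upright in the recess with the stopper in, and the gripper was clear of everything.

**Loupe, blower and tin:** comparing the start and end pictures showed no change for the loupe and tin. The blower's area did differ, but the enlarged view, which I checked only after handing in, shows that is the arm's shadow on the notepad. The blower itself had not moved.

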